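# Turn the drained heater block over, load it and switch on its bay

## Task

One heater block was rinsed and left upside down on the drain mat, its plain base with the red stripe showing. Turn it over so that its wells face up, set it without dropping it into the empty bay of the block heater so that it rests flat on the bare copper plate, let go, and then switch that bay's toggle fully on. Leave the other toggles off and the other blocks and the glassware where they are.

Things in the scene. Friction and masses are not known exactly. Their poses are not given: they have to be found in the camera images.
- block_center (a point): centre of the block to load: solid aluminium, 240 g, 64 (own x) x 44 (own y) x 40 mm (own z), on the drain mat. Own +z points out of the face with six 15 mm wells, so it points down at the start; the opposite face, up at the start, is plain with a red stripe. It stands by itself on any face; the bare desk between mat and heater is clear, for turning it over
- heater: white block heater, fixed, 200 deep (own x) x 250 wide (own y); origin: centre of its underside. Front = own -x. Deck 80 mm high. In the deck's rear half three bays, pockets 70 (own x) x 50 mm, 12 mm deep, 72 mm apart along own y: 3 mm room all round a block lying along own x, which then stands 28 mm out of the deck. Toggles in the front half
- plate_top (a point): centre of the top of the bare copper heating plate at the floor of the empty bay, 68 mm above the desk; axes as the heater's. Which of the three bays is empty varies; the other two hold blocks
- bay_left (a point): centre of the floor of the left (+y of the heater's frame, 72 mm from the middle) bay, 68 mm above the desk; axes as the heater's
- bay_middle (a point): centre of the floor of the middle bay, 68 mm above the desk; axes as the heater's
- bay_right (a point): centre of the floor of the right (-y of the heater's frame, 72 mm from the middle) bay, 68 mm above the desk; axes as the heater's
- lever_left (a joint): angle of the left toggle, the switch of the left bay (a white line joins them): 0 = off, leaning 0.42 rad from upright to the heater's own -x; 0.84 = fully on, leaning as far to own +x (the bays). Needs about 1.2 N at the tip and stays where it is left
- lever_middle (a joint): angle of the middle toggle, the switch of the middle bay (a white line joins them): 0 = off, leaning 0.42 rad from upright to the heater's own -x; 0.84 = fully on, leaning as far to own +x (the bays). Needs about 1.2 N at the tip and stays where it is left
- lever_right (a joint): angle of the right toggle, the switch of the right bay (a white line joins them): 0 = off, leaning 0.42 rad from upright to the heater's own -x; 0.84 = fully on, leaning as far to own +x (the bays). Needs about 1.2 N at the tip and stays where it is left
- tip_left (a point): tip of the left toggle's round steel handle with black sleeve, 30 mm long, 6 to 9 mm thick. Its pivot is at deck height, 55 mm to own -x of the heater's centre, 32 mm to own +y of the mid-line; toggles are 32 mm apart
- tip_middle (a point): tip of the middle toggle's round steel handle with black sleeve, 30 mm long, 6 to 9 mm thick. Its pivot is at deck height, 55 mm to own -x of the heater's centre, on the mid-line; toggles are 32 mm apart
- tip_right (a point): tip of the right toggle's round steel handle with black sleeve, 30 mm long, 6 to 9 mm thick. Its pivot is at deck height, 55 mm to own -x of the heater's centre, 32 mm to own -y of the mid-line; toggles are 32 mm apart
- mat: dark ribbed rubber drain mat, 270 (own x) x 170 (own y) x 4 mm, fixed; origin at the centre of its underside
- spare: another aluminium block of the same size with twelve 8 mm wells, on the drain mat, wells up; stays there. Origin at the centre of its underside
- block_b: block standing in one bay of the heater, 64 x 44 x 40 mm, with blue-capped tubes standing 6 mm out of its top; origin at the centre of its underside. Leave it
- block_c: block standing in another bay, the same but with yellow-capped tubes; origin at the centre of its underside. Leave it
- beaker: glass beaker, 68 mm across, 85 mm high; origin at the centre of its underside. Bystander
- petri: closed glass petri dish, 93 mm across, 16 mm high; origin at the centre of its underside. Bystander
- reagent: amber bottle with black cap, 54 mm across, 105 mm high; origin at the centre of its underside. Bystander
- vial: small corked vial, 24 mm across, 60 mm high; origin at the centre of its underside. Bystander
Mind the look-alikes: they are no part of the job. Leave any turquoise look-alike of the part that bears block_center alone.

How it is judged:
By the outcome, as a careful person would: the job done as asked, in the order asked, and still so for the second after the job is handed in, with the robot touching nothing.
It also fails if it takes over 72 s, if anything falls off the work surface, if the arm or the gripper's body presses on something with over 40 N, if the wrist force passes 120 N, or if a joint passes its speed limit or range.

## Robot

A 7-joint arm with a two-finger parallel gripper is mounted at the origin on the work surface. World frame = base frame: x ahead of the robot, y to its left, z up, the work surface at z = 0. Lengths are in mm, angles in rad, forces in N, time in s.
With the tool pointing down it reaches from about 425 to 825 mm from the base axis. Payload 3.6 kg.
Tool frame: the origin (TCP) lies at the very end of the fingers, on their centre line; the grasp point (between the pads) lies bot.grip_point_offset behind it (bot.grip_point_offset is the distance from the TCP to the grasp point, in mm); x points along the fingers, z is the direction in which the jaws open and shut, and the axes are right-handed (so a half turn about x gives the same grasp; the last joint's range is limited). The gripper opens to 93 mm and grips with 3 to 60 N. Pads are 15 mm wide; open, the fingers measure 128 mm over their backs; the gripper's body (75 mm by 188 mm) begins 65 mm behind the grasp point.
Start: joints at [1.163, 0.615, -0.013, 1.423, 0.008, 1.103, -0.04], TCP at [241.59, -603.404, 218.64] pointing down, gripper open.
Joint ranges: [-3.12, 3.12], [-0.3, 2.06], [-1.34, 1.32], [0.26, 2.42], [-1.36, 4.5], [0.01, 1.98], [-2.84, 2.84]. Speed limits (rad/s): [2.79, 2.79, 3.14, 3.14, 3.14, 3.14, 3.14].

## Interface

Orientations are given as a 3x3 rotation matrix whose columns are the frame's x, y, z axes.
In Python, from bench import observe, eyes, bot, finder gives the robot as it stands.
- The arm moves only by the tool step_arm, never from a script. Its argument "deltas" is a list of rows, each a list of 7 numbers: the closure, from 0 (fully open) to 1 (shut), then the shift along the tool's x, y, z in m, then the turn, a rotation vector about the tool's x, y, z in rad. In form: [[grip, tx, ty, tz, rx, ry, rz], ...]. A call has 1 to 5 rows; each row is the pose to reach, as a shift and turn from the pose commanded when the call began, along the tool's axes at that moment; what a row does not reach only later rows make up. A row lasts 1/10 s, in which the tool goes at most 50 mm and 8.59 degrees, less where a joint would pass 70% of its speed; a pose out of reach is approached as far as the arm can. A call with a gripper value outside its range is refused whole. The fingers move at their own pace and stop on an object; "newtons" is the grip in N (left out, the last holds). Time passes only in rows, so rows that repeat a pose let the fingers close. It gives the time, the measured TCP pose, the force and the opening at its end, in the units of the state.
- observe(): the state, without advancing time (a new reading comes with each control period).
- eyes.snapshot(name): name is "scene" or "side" or "wrist"; returns a dict with "color" (420x560x3 uint8, red, green, blue), "fx", "fy", "cx", "cy" (pixels), "extrinsics" (4x4, takes a point from world to camera coordinates). Camera axes: x right, y down, z forward; pixel columns grow to the right and rows downward; lengths in mm; the calibration is good to about 2 mm. A picture is of the moment at which its call begins. There is no depth.
- bot.hand_in(): hands the job in, once; it reports no verdict.
Trained networks look in a picture, given as the dict that the camera call returned (one of the last four; its "shot" number tells which), for a name from the list of things; names that differ only in an ending like _2 or _b are one class to them, and where a whole thing is asked for, a point or a joint stands for the part that bears it (a point fixed in the world has none). Each returns a list of dicts, best first, with "score" (0 to 1); they miss things now and then, are a little off and sometimes report something else, mostly with a low value. They report only what shows in the picture. A call takes as long as a camera call. They do not tell look-alikes from the thing itself.
- finder.look_for(name, picture): "box" ([left, top, right, bottom] in pixels, round what is visible of it).
- finder.cut_out(name, picture): "pixels" (420x560 bool, what is visible of it) and "box" ([left, top, right, bottom] in pixels, round what is visible of it).
The state is a dict: "time": time; "joint_pos": joint angles; "joint_vel": joint speeds; "joint_torque": joint torques, N m; "ee_pos": TCP position; "eef_rot": TCP orientation; "contact_force": force on the tool from outside, world axes, zero at the start; "moment": the same for the moment, N m; "grip_width": finger opening in mm.
Only numpy, scipy, OpenCV 4.12 (cv2) and the standard library are available. Lean on these libraries where they do the work, as an engineer would, in place of code of your own. Each camera call takes 0.05 s, during which the arm holds its last target.

## Working session

There is one attempt and no reset: what is moved stays moved. The work goes in short steps, Python scripts to look and compute and a tool call to move; the robot and the scene stay as the last step left them, time stands still between calls to the robot, and variables do not carry over. Pictures are saved under pics/ and viewed, and the job is handed in when it is done.

Besides the shell and the picture viewer there is one more tool, called after "Call:" by a JSON object that holds its "method" and its "body", one argument or row to a line. step_arm: Moves the arm, as the interface text tells. Its arguments: {"type":"object","properties":{"deltas":{"type":"array"},"newtons":{"type":"number"}},"required":["deltas"]}

```bash
ls; mkdir -p pics
python3 - <<'E'
from bench import observe, eyes, bot, finder
import cv2,pickle
s=observe(); print(s['time'],s['ee_pos'],s['eef_rot'],s['grip_width'],bot.grip_point_offset)
for n in ['scene','side','wrist']:
    p=eyes.snapshot(n); cv2.imwrite(f'pics/a_{n}.png',p['color'][:,:,::-1]); pickle.dump(p,open(f'a_{n}.pkl','wb'))
    print(n,p['fx'],p['cx'],p['cy'],p['extrinsics'].round(3).tolist())
E
```

```text
pics
0.0 [ 241.27160126 -602.73098513  217.50081422] [[-9.86786383e-04  9.28354445e-01  3.71694835e-01]
 [ 2.31742469e-03  3.71696141e-01 -9.28351554e-01]
 [-9.99996828e-01 -5.47098851e-05 -2.51817620e-03]] 92.51829619084884 18.8
scene 384.5101086316571 279.131867927135 206.96172646513494 [[-0.679, 0.734, -0.019, 421.907], [0.39, 0.339, -0.856, -136.529], [-0.622, -0.589, -0.517, 1507.83], [0.0, 0.0, 0.0, 1.0]]
side 523.9228953930605 282.25004072419927 207.33942820013849 [[0.688, -0.726, 0.008, -415.318], [-0.481, -0.464, -0.744, 333.719], [0.543, 0.508, -0.668, 1431.729], [0.0, 0.0, 0.0, 1.0]]
wrist 299.2423890504069 283.57723136472816 210.38914898356109 [[0.373, -0.928, -0.003, -649.338], [-0.888, -0.358, 0.289, -34.633], [-0.269, -0.105, -0.957, 392.675], [0.0, 0.0, 0.0, 1.0]]
```

View pics/a_scene.png

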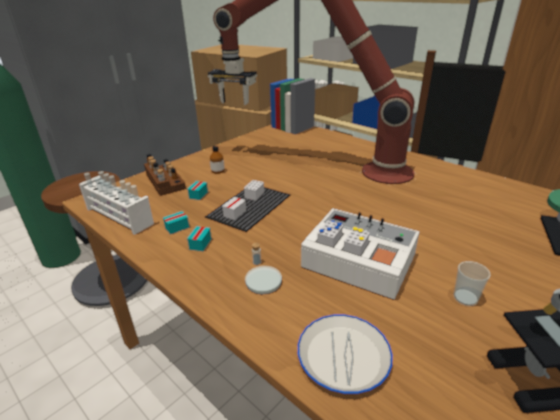

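View pics/a_side.png

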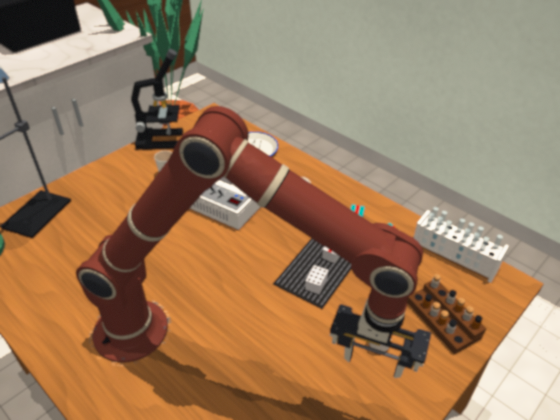

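View pics/a_wrist.png

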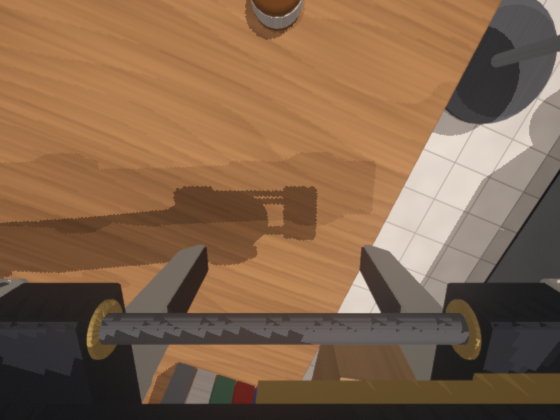

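```bash
cat > h.py <<'E'
import numpy as np,cv2,pickle
def ray(p,u,v):
    E=p['extrinsics'];R=E[:3,:3];t=E[:3,3]
    d=R.T@np.array([(u-p['cx'])/p['fx'],(v-p['cy'])/p['fy'],1]);c=-R.T@t
    return c,d
def onz(p,u,v,z):
    c,d=ray(p,u,v);return c+d*(z-c[2])/d[2]
def proj(p,X):
    X=np.atleast_2d(X);E=p['extrinsics'];q=X@E[:3,:3].T+E[:3,3]
    return np.c_[q[:,0]/q[:,2]*p['fx']+p['cx'],q[:,1]/q[:,2]*p['fy']+p['cy']]
def crop(p,name,x0,y0,x1,y1):
    a=p['color'][y0:y1,x0:x1,::-1];k=min(800/(x1-x0),600/(y1-y0))
    cv2.imwrite(f'pics/{name}.png',cv2.resize(a,None,fx=k,fy=k,interpolation=cv2.INTER_CUBIC)); print(name,'scale',k)
E
python3 - <<'E'
from h import *
p=pickle.load(open('a_scene.pkl','rb'))
crop(p,'c1',295,195,425,293); crop(p,'c2',130,145,300,272)
for n,u,v,z in [('emptybay',385,257,68),('blk',234,203,44),('spare',254,186,44),('toggle',360,216,107),('toggle',383,222,107),('vial',256,262,0),('petri',263,280,0),('reagent',217,172,0),('beaker',467,297,0)]: print(n,onz(p,u,v,z).round(0))
for u,v in [(329,212),(418,238),(406,288),(304,254)]: print(onz(p,u,v,80).round(0))
for u,v in [(208,209),(248,226),(290,201),(252,186)]: print('mat',onz(p,u,v,4).round(0))
E
```

```text
c1 scale 6.122448979591836
c2 scale 4.705882352941177
emptybay [556. 299.  68.]
blk [ 601. -216.   44.]
spare [ 478. -251.   44.]
toggle [490. 180. 107.]
toggle [476. 242. 107.]
vial [726.  10.   0.]
petri [764.  76.   0.]
reagent [ 435. -511.    0.]
beaker [481. 485.   0.]
[493.  80.  80.]
[445. 329.  80.]
[636. 393.  80.]
[691. 150.  80.]
mat [ 642. -306.    4.]
mat [ 623. -130.    4.]
mat [ 422. -133.    4.]
mat [ 431. -312.    4.]
```

View pics/c1.png

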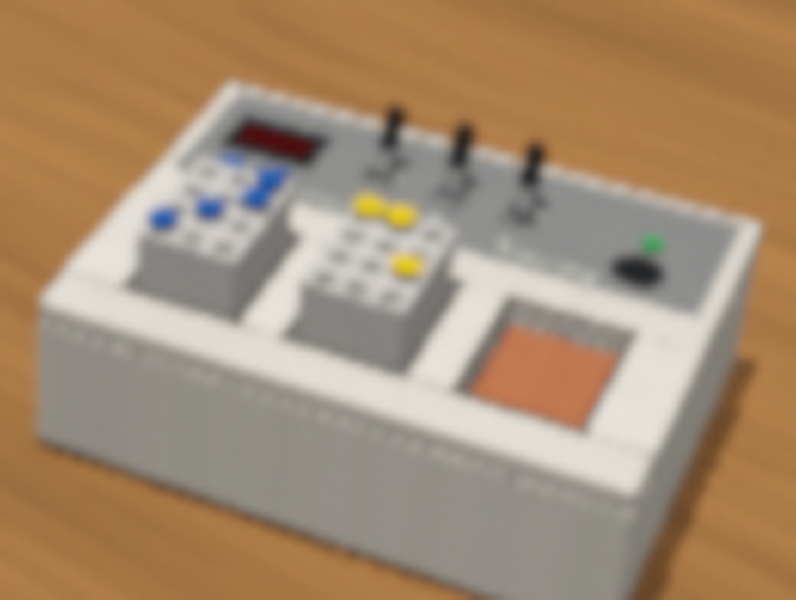

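View pics/c2.png

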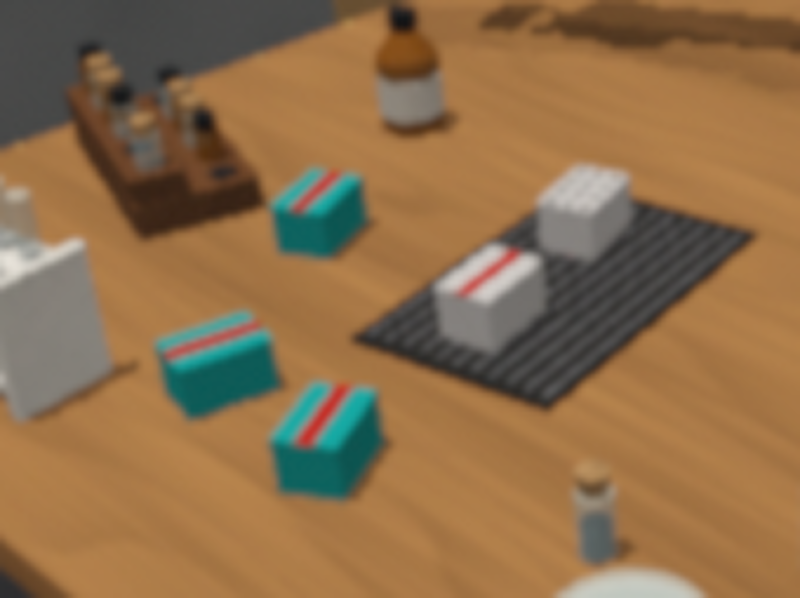

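Run:
```python
from bench import observe, eyes, bot, finder
from h import *
print([a for a in dir(bot) if a[0]!='_'],[a for a in dir(eyes) if a[0]!='_'])
p=pickle.load(open('a_wrist.pkl','rb'));s=observe()
E=p['extrinsics'];c=-E[:3,:3].T@E[:3,3];R=s['eef_rot']
print('cam in tool',R.T@(c-s['ee_pos']));print((R.T@E[:3,:3].T).round(3))
T=np.eye(4);T[:3,:3]=R.T@E[:3,:3].T;T[:3,3]=R.T@(c-s['ee_pos']);np.save('camtool.npy',T)
print(s['contact_force'],s['joint_pos'])
```

```text
['IKError', 'grip_point_offset', 'hand_in'] ['snapshot']
cam in tool [-166.46195233   81.06459737    0.53821562]
[[ 0.001 -0.289  0.957]
 [ 0.001 -0.957 -0.289]
 [ 1.     0.001 -0.   ]]
[-0.10572527 -0.11331991 -0.5794145 ] [ 1.1635083   0.61570098 -0.01259914  1.42450748  0.00809155  1.10340483
 -0.04039436]
```

Call:
{"method": "step_arm", "body": {
  "deltas": [
    [0,-0.032,0.477,-0.226,0,0,0],
    [0,-0.032,0.477,-0.226,0,0,0],
    [0,-0.032,0.477,-0.226,0,0,0],
    [0,-0.032,0.477,-0.226,0,0,0],
    [0,-0.032,0.477,-0.226,0,0,0]
  ]
}}

```text
time: 0.65
ee_pos: [412.2, -418.7, 233.7]
eef_rot: [[-0.0, 0.928, 0.372], [0.0, 0.372, -0.928], [-1.0, -0.0, -0.0]]
contact_force: [1.3, -0.5, -0.8]
grip_width: 93.2
```

Call:
{"method": "step_arm", "body": {
  "deltas": [
    [0,-0.015,0.25,-0.12,0,0,0],
    [0,-0.015,0.25,-0.12,0,0,0],
    [0,-0.015,0.25,-0.12,0,0,0],
    [0,-0.015,0.25,-0.12,0,0,0],
    [0,-0.015,0.25,-0.12,0,0,0]
  ]
}}

```text
time: 1.15
ee_pos: [580.9, -234.8, 247.2]
eef_rot: [[-0.001, 0.928, 0.372], [0.0, 0.372, -0.928], [-1.0, -0.0, -0.0]]
contact_force: [0.3, -0.2, 0.3]
grip_width: 93.2
```

Call:
{"method": "step_arm", "body": {
  "deltas": [
    [0,0,0.0,0,0,0,0]
  ]
}}

```text
time: 1.25
ee_pos: [585.7, -225.8, 246.9]
eef_rot: [[0.004, 0.923, 0.386], [0.008, 0.386, -0.923], [-1.0, 0.007, -0.005]]
contact_force: [-0.3, 0.2, 0.1]
grip_width: 93.2
```

```bash
cat > snap.py <<'E'
import sys
from bench import observe, eyes, bot, finder
from h import *
n,out=sys.argv[1:3]
p=eyes.snapshot(n);p['state']=observe();pickle.dump(p,open(out+'.pkl','wb'))
cv2.imwrite(f'pics/{out}.png',p['color'][:,:,::-1])
s=p['state'];print(s['time'],s['ee_pos'].round(1),s['eef_rot'].round(3).tolist(),s['joint_pos'].round(3),s['contact_force'].round(1))
E
python3 snap.py wrist b1
```

```text
1.3 [ 582.7 -230.8  246.7] [[0.001, 0.925, 0.38], [0.003, 0.38, -0.925], [-1.0, 0.002, -0.003]] [ 0.376  0.555 -0.055  1.454  0.028  1.134 -0.863] [-0.6 -0.6  0.1]
```

View pics/b1.png

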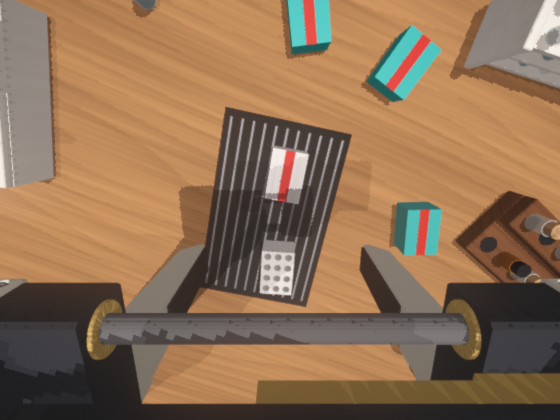

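Run:
```python
from h import *
p=pickle.load(open('b1.pkl','rb')); crop(p,'b1c',250,135,330,195+20)
```

```text
b1c scale 7.5
```

View pics/b1c.png

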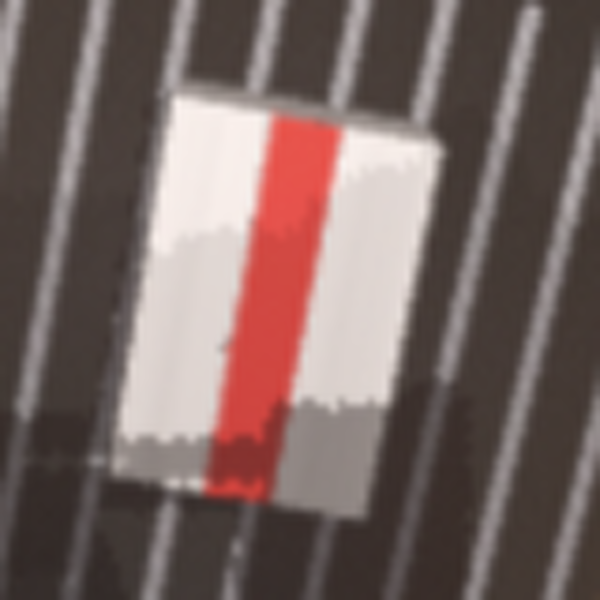

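Run:
```python
from h import *
p=pickle.load(open('b1.pkl','rb'))
c=np.array([(172,92),(443,145),(368,520),(112,472)])/7.5+[250,135]
w=np.array([onz(p,u-.4,v-.4,44) for u,v in c]);print(w.round(1),w.mean(0).round(1))
print([np.linalg.norm(w[i]-w[(i+1)%4]).round(1) for i in range(4)])
d=(w[0]-w[3])+(w[1]-w[2]);print('long dir deg',np.degrees(np.arctan2(d[1],d[0])))
for u,v in [(228,108),(351,134),(306,306),(206,288)]: print('mat',onz(p,u,v,4).round(0))
c=(np.array([259,297,293,261]),np.array([240,240,296,296]))
print('spare',onz(p,278,272,44))
for n,u,v in [('tq1',313,50),('tq2',405,65),('tq3',417,225),('vial',145,5)]:print(n,onz(p,u,v,0).round(0))
```

```text
[[ 627.7 -193.1   44. ]
 [ 636.9 -237.    44. ]
 [ 574.2 -251.    44. ]
 [ 565.1 -207.6   44. ]] [ 601.  -222.2   44. ]
[np.float64(44.8), np.float64(64.2), np.float64(44.4), np.float64(64.2)]
long dir deg 12.827038666154856
mat [ 648. -121.    4.]
mat [ 680. -282.    4.]
mat [ 417. -334.    4.]
mat [ 386. -179.    4.]
spare [ 474.51933239 -263.59548464   44.        ]
tq1 [ 753. -195.    0.]
tq2 [ 782. -308.    0.]
tq3 [ 602. -429.    0.]
vial [719.  12.   0.]
```

```bash
cat > goal.py <<'E'
import sys,numpy as np
from scipy.spatial.transform import Rotation as Ro
from bench import observe
# usage: goal.py G|T x y z jawdeg leandeg [back]  ; G: grasp point target; lean + : x tilts toward tool y
# vertical: x=(0,0,-1), z=(cos j,sin j,0), y=z cross x
def R(j,l):
    j=np.radians(j);x=np.array([0,0,-1.]);z=np.array([np.cos(j),np.sin(j),0]);y=np.cross(z,x)
    return np.c_[x,y,z]@Ro.from_euler('z',l,degrees=True).as_matrix()
a=sys.argv;P=np.array([float(v) for v in a[2:5]]);M=R(float(a[5]),float(a[6]));b=float(a[7]) if len(a)>7 else 0
if a[1]=='G': P=P+18.8*M[:,0]
P=P-b*M[:,0]
s=observe();C=s['eef_rot'];d=C.T@(P-s['ee_pos']);r=Ro.from_matrix(C.T@M).as_rotvec()
print('t',s['time'],'tcp',s['ee_pos'].round(1),'goal',P.round(1),'q',s['joint_pos'].round(2),'F',s['contact_force'].round(1),'w',round(s['grip_width'],1))
print('delta m',(d/1000).round(4).tolist(),'rot',r.round(4).tolist(), 'mm',np.linalg.norm(d).round(0),'deg',np.degrees(np.linalg.norm(r)).round(1))
E
python3 goal.py G 602 -226 28 12.8 45 150
```

```text
t 1.3 tcp [ 582.7 -230.8  246.7] goal [ 622.6 -316.5  120.8] q [ 0.38  0.56 -0.06  1.45  0.03  1.13 -0.86] F [-0.6 -0.6  0.1] w 92.8
delta m [0.1256, 0.004, 0.0947] rot [-1.3262, 0.5482, 0.646] mm 157.0 deg 90.2
```

Call:
{"method": "step_arm", "body": {
  "deltas": [
    [0,0.0,0.004,0.095,-1.326,0.548,0.646],
    [0,0.02,0.004,0.095,-1.326,0.548,0.646],
    [0,0.05,0.004,0.095,-1.326,0.548,0.646],
    [0,0.08,0.004,0.095,-1.326,0.548,0.646],
    [0,0.1,0.004,0.095,-1.326,0.548,0.646]
  ]
}}

```text
time: 1.8
ee_pos: [616.1, -325.6, 144.4]
eef_rot: [[0.061, 0.511, 0.858], [0.384, 0.781, -0.492], [-0.921, 0.359, -0.148]]
contact_force: [-0.2, -0.3, -0.1]
grip_width: 92.6
```

```bash
python3 goal.py G 602 -226 28 12.8 45 150
```

```text
t 1.8 tcp [ 616.1 -325.6  144.4] goal [ 622.6 -316.5  120.8] q [ 0.78  0.88 -0.36  1.19 -0.1   1.25  0.02] F [-0.2 -0.3 -0.1] w 92.6
delta m [0.0257, 0.002, 0.0046] rot [-0.7032, 0.2892, 0.3384] mm 26.0 deg 47.7
```

Call:
{"method": "step_arm", "body": {
  "deltas": [
    [0,0.025,0.002,0.005,-0.703,0.289,0.338],
    [0,0.025,0.002,0.005,-0.703,0.289,0.338],
    [0,0.025,0.002,0.005,-0.703,0.289,0.338],
    [0,0.025,0.002,0.005,-0.703,0.289,0.338],
    [0,0.025,0.002,0.005,-0.703,0.289,0.338]
  ]
}}

```text
time: 2.3
ee_pos: [623.9, -317.5, 123.3]
eef_rot: [[-0.123, -0.094, 0.988], [0.67, 0.727, 0.153], [-0.732, 0.681, -0.026]]
contact_force: [-0.4, 0.3, 0.0]
grip_width: 92.9
```

Call:
{"method": "step_arm", "body": {
  "deltas": [
    [0,0,0,0,0,0,0]
  ]
}}

```text
time: 2.4
ee_pos: [624.4, -316.1, 119.0]
eef_rot: [[-0.125, -0.088, 0.988], [0.671, 0.726, 0.149], [-0.731, 0.682, -0.031]]
contact_force: [-0.4, -0.6, -1.2]
grip_width: 92.8
```

```bash
python3 goal.py G 602 -226 28 12.8 45 150; python3 snap.py wrist b2
```

```text
t 2.4 tcp [ 624.4 -316.1  119. ] goal [ 622.6 -316.5  120.8] q [ 0.81  1.19 -0.57  0.77 -0.06  1.73  0.59] F [-0.4 -0.6 -1.2] w 92.8
delta m [-0.0013, 0.0012, -0.0019] rot [-0.0744, 0.0285, 0.0336] mm 3.0 deg 5.0
2.45 [ 624.9 -315.6  120.9] [[-0.123, -0.088, 0.989], [0.67, 0.728, 0.148], [-0.732, 0.68, -0.03]] [ 0.815  1.185 -0.568  0.777 -0.064  1.732  0.587] [ 0.4 -0.1 -0.3]
```

View pics/b2.png

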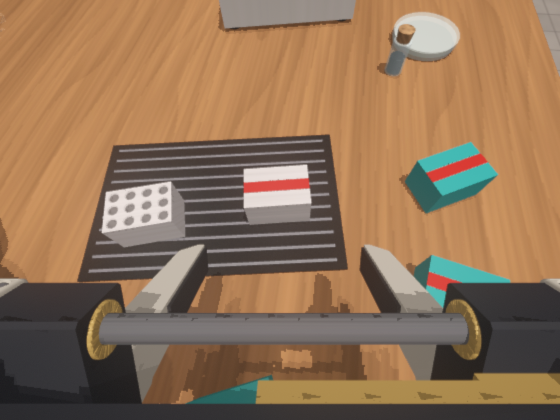

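```bash
python3 goal.py G 602 -226 28 12.8 45 0
```

```text
t 2.45 tcp [ 624.9 -315.6  120.9] goal [ 599.1 -213.    14.7] q [ 0.81  1.18 -0.57  0.78 -0.06  1.73  0.59] F [ 0.4 -0.1 -0.3] w 93.1
delta m [0.1496, 0.0046, -0.0071] rot [-0.0749, 0.0301, 0.0355] mm 150.0 deg 5.1
```

Call:
{"method": "step_arm", "body": {
  "deltas": [
    [0,0.03,0.005,-0.006,-0.075,0.03,0.0355],
    [0,0.06,0.005,-0.007,-0.075,0.03,0.0355],
    [0,0.09,0.005,-0.007,-0.075,0.03,0.0355],
    [0,0.12,0.005,-0.007,-0.075,0.03,0.0355],
    [0,0.15,0.005,-0.007,-0.075,0.03,0.0355]
  ]
}}

```text
time: 2.95
ee_pos: [599.6, -211.9, 18.4]
eef_rot: [[-0.154, -0.16, 0.975], [0.686, 0.693, 0.222], [-0.711, 0.703, 0.004]]
contact_force: [-0.6, -0.5, -0.3]
grip_width: 93.2
```

Call:
{"method": "step_arm", "body": {
  "deltas": [
    [0,0,0,0,0,0,0]
  ]
}}

```text
time: 3.05
ee_pos: [597.3, -208.4, 16.8]
eef_rot: [[-0.163, -0.16, 0.974], [0.689, 0.687, 0.228], [-0.706, 0.708, -0.001]]
contact_force: [-0.4, -0.5, 1.3]
grip_width: 92.9
```

```bash
python3 snap.py wrist b3; python3 goal.py G 602 -226 28 12.8 45 0
```

```text
3.1 [ 598.9 -210.9   18.2] [[-0.158, -0.161, 0.974], [0.688, 0.689, 0.226], [-0.708, 0.706, 0.002]] [ 0.805  1.201 -0.596  1.143 -0.053  1.392  0.663] [ 0.  -0.9  1.5]
t 3.1 tcp [ 598.9 -210.9   18.2] goal [ 599.1 -213.    14.7] q [ 0.81  1.2  -0.6   1.14 -0.05  1.39  0.66] F [ 0.  -0.9  1.5] w 92.8
delta m [0.0009, -0.004, -0.0004] rot [0.0043, -0.0018, 0.0012] mm 4.0 deg 0.3
```

View pics/b3.png

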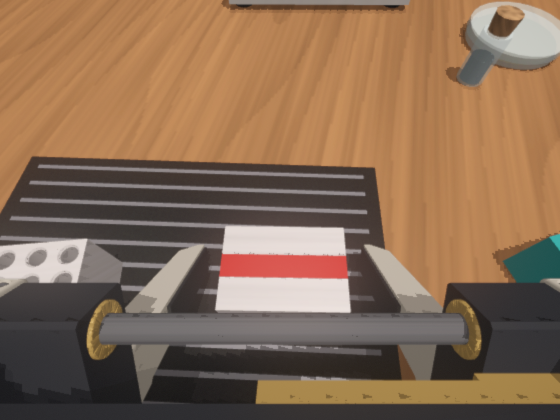

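Call:
{"method": "step_arm", "body": {
  "deltas": [
    [0,0.001,-0.003,0,0,0,0],
    [1,0.001,-0.003,0,0,0,0],
    [1,0.001,-0.003,0,0,0,0],
    [1,0.001,-0.003,0,0,0,0],
    [1,0.001,-0.003,0,0,0,0]
  ],
  "newtons": 40
}}

```text
time: 3.6
ee_pos: [600.5, -213.5, 15.3]
eef_rot: [[-0.156, -0.162, 0.974], [0.688, 0.69, 0.225], [-0.708, 0.706, 0.004]]
contact_force: [-1.9, -1.0, 1.3]
grip_width: 65.1
```

Call:
{"method": "step_arm", "body": {
  "deltas": [
    [1,0,0,0,0,0,0],
    [1,0,0,0,0,0,0],
    [1,0,0,0,0,0,0]
  ]
}}

```text
time: 3.9
ee_pos: [600.3, -213.4, 15.3]
eef_rot: [[-0.156, -0.162, 0.974], [0.688, 0.69, 0.225], [-0.708, 0.706, 0.004]]
contact_force: [-1.7, -1.7, 2.8]
grip_width: 63.9
```

```bash
python3 goal.py G 560 -60 150 0 45 0
```

```text
t 3.9 tcp [ 600.3 -213.4   15.3] goal [560.  -46.7 136.7] q [ 0.81  1.21 -0.6   1.13 -0.05  1.39  0.67] F [-1.7 -1.7  2.8] w 63.9
delta m [0.035, 0.2072, -0.0013] rot [0.1635, -0.1577, 0.0013] mm 210.0 deg 13.0
```

Call:
{"method": "step_arm", "body": {
  "deltas": [
    [1,-0.025,0.025,0,0,0,0],
    [1,-0.05,0.05,0,0,0,0],
    [1,-0.03,0.11,0,0.05,-0.05,0],
    [1,0.0,0.16,-0.001,0.16,-0.158,0],
    [1,0.035,0.207,-0.001,0.16,-0.158,0]
  ]
}}

```text
time: 4.4
ee_pos: [564.7, -75.3, 130.6]
eef_rot: [[0.003, 0.002, 1.0], [0.704, 0.71, -0.004], [-0.71, 0.704, 0.001]]
contact_force: [1.3, -0.1, -3.7]
grip_width: 64.1
```

```bash
python3 goal.py G 560 -60 150 0 -45 0;python3 goal.py G 560 -60 150 0 0 0
```

```text
t 4.4 tcp [564.7 -75.3 130.6] goal [560.  -73.3 136.7] q [ 0.83  0.9  -0.68  1.62 -0.26  1.03  0.46] F [ 1.3 -0.1 -3.7] w 64.1
delta m [-0.0029, 0.0057, -0.0047] rot [-0.004, 0.0013, -1.5669] mm 8.0 deg 89.8
t 4.4 tcp [564.7 -75.3 130.6] goal [560.  -60.  131.2] q [ 0.83  0.9  -0.68  1.62 -0.26  1.03  0.46] F [ 1.3 -0.1 -3.7] w 64.1
delta m [0.0104, 0.0113, -0.0047] rot [-0.003, 0.0025, -0.7815] mm 16.0 deg 44.8
```

Call:
{"method": "step_arm", "body": {
  "deltas": [
    [1,0.003,0.011,-0.005,0,0,-0.15],
    [1,0.003,0.011,-0.005,0,0,-0.3],
    [1,0.003,0.011,-0.005,0,0,-0.45],
    [1,0.003,0.011,-0.005,0,0,-0.6],
    [1,0.003,0.011,-0.005,0,0,-0.75]
  ]
}}

```text
time: 4.9
ee_pos: [562.6, -64.6, 137.4]
eef_rot: [[0.006, -0.002, 1.0], [0.03, 1.0, 0.002], [-1.0, 0.03, 0.006]]
contact_force: [0.2, 1.2, -3.3]
grip_width: 63.4
```

```bash
python3 goal.py G 560 -60 150 0 -45 0
```

```text
t 4.9 tcp [562.6 -64.6 137.4] goal [560.  -73.3 136.7] q [ 0.27  0.59 -0.27  1.77  0.17  0.81 -0.07] F [ 0.2  1.2 -3.3] w 63.4
delta m [0.0005, -0.0087, -0.0026] rot [-0.0006, 0.0068, -0.8155] mm 9.0 deg 46.7
```

Call:
{"method": "step_arm", "body": {
  "deltas": [
    [1,0.0,-0.009,-0.002,0,0,-0.15],
    [1,0.0,-0.009,-0.002,0,0,-0.3],
    [1,0.0,-0.009,-0.002,0,0.003,-0.45],
    [1,0.0,-0.009,-0.002,0,0.006,-0.6],
    [1,0.0,-0.009,-0.002,0,0.006,-0.75]
  ]
}}

```text
time: 5.4
ee_pos: [561.0, -71.1, 136.1]
eef_rot: [[0.003, -0.002, 1.0], [-0.657, 0.754, 0.004], [-0.754, -0.657, 0.001]]
contact_force: [0.2, -0.8, -4.2]
grip_width: 64.0
```

Call:
{"method": "step_arm", "body": {
  "deltas": [
    [1,0,0,0,0,0,-0.065],
    [1,0,0,0,0,0,-0.065]
  ]
}}

```text
time: 5.6
ee_pos: [559.9, -68.3, 132.5]
eef_rot: [[0.001, -0.011, 1.0], [-0.701, 0.714, 0.009], [-0.714, -0.701, -0.007]]
contact_force: [0.3, 0.4, -3.7]
grip_width: 63.7
```

```bash
python3 snap.py side b4; python3 goal.py G 560 -60 36 0 -45 0
```

```text
5.65 [560.1 -71.1 134.2] [[-0.0, -0.007, 1.0], [-0.701, 0.713, 0.004], [-0.713, -0.701, -0.005]] [-0.432  0.738  0.207  1.806  0.747  0.993 -0.798] [ 0.1 -0.7 -1.7]
t 5.65 tcp [560.1 -71.1 134.2] goal [560.  -73.3  22.7] q [-0.43  0.74  0.21  1.81  0.75  0.99 -0.8 ] F [ 0.1 -0.7 -1.7] w 63.6
delta m [0.081, 0.0767, 0.0005] rot [0.0067, -0.0004, -0.0082] mm 112.0 deg 0.6
```

View pics/b4.png

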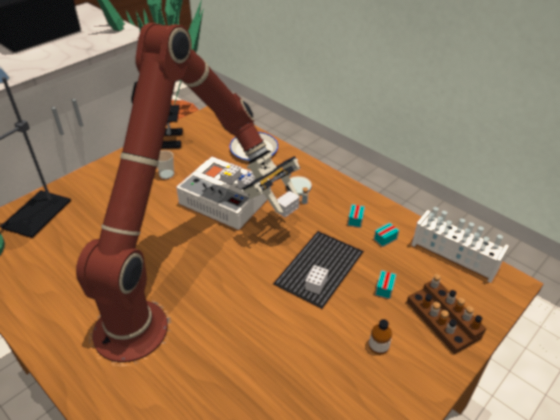

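Call:
{"method": "step_arm", "body": {
  "deltas": [
    [1,0.02,0.013,0,0.007,0,-0.008],
    [1,0.045,0.03,0,0.007,0,-0.008],
    [1,0.07,0.047,0,0.007,0,-0.008],
    [1,0.094,0.064,0,0.007,0,-0.008],
    [1,0.094,0.064,0,0.007,0,-0.008]
  ]
}}

```text
time: 6.15
ee_pos: [557.9, -96.6, 22.0]
eef_rot: [[-0.008, 0.004, 1.0], [-0.708, 0.706, -0.009], [-0.706, -0.708, -0.002]]
contact_force: [0.4, -0.1, -3.1]
grip_width: 63.7
```

```bash
python3 goal.py G 560 -78 27 0 -45 0
```

```text
t 6.15 tcp [557.9 -96.6  22. ] goal [560.  -91.3  13.7] q [-0.42  0.93  0.25  1.85  0.83  0.8  -0.97] F [ 0.4 -0.1 -3.1] w 63.7
delta m [0.0021, 0.0096, 0.0021] rot [-0.0045, -0.0076, 0.0018] mm 10.0 deg 0.5
```

Call:
{"method": "step_arm", "body": {
  "deltas": [
    [1,0.002,0.002,0,0,0,0],
    [1,0.004,0.004,0,0,0,0],
    [1,0.005,0.005,0,0,0,0],
    [1,0.005,0.005,0,0,0,0]
  ]
}}

```text
time: 6.55
ee_pos: [560.7, -94.3, 18.2]
eef_rot: [[-0.0, 0.007, 1.0], [-0.708, 0.706, -0.005], [-0.706, -0.708, 0.005]]
contact_force: [-0.2, 0.5, -1.5]
grip_width: 63.8
```

Call:
{"method": "step_arm", "body": {
  "deltas": [
    [1,0.001,0.001,0,0,0,0],
    [1,0.001,0.001,0,0,0,0]
  ]
}}

```text
time: 6.75
ee_pos: [560.2, -94.4, 16.2]
eef_rot: [[-0.001, 0.006, 1.0], [-0.709, 0.705, -0.005], [-0.705, -0.709, 0.003]]
contact_force: [0.5, 0.1, -2.3]
grip_width: 63.9
```

Call:
{"method": "step_arm", "body": {
  "deltas": [
    [1,0.001,0.001,0,0,0,0],
    [1,0.001,0.001,0,0,0,0],
    [1,0.002,0.002,0,0,0,0],
    [1,0.002,0.002,0,0,0,0]
  ]
}}

```text
time: 7.15
ee_pos: [560.3, -94.7, 14.9]
eef_rot: [[-0.001, 0.006, 1.0], [-0.711, 0.703, -0.005], [-0.703, -0.711, 0.003]]
contact_force: [-2.2, 4.2, 7.3]
grip_width: 63.9
```

Call:
{"method": "step_arm", "body": {
  "deltas": [
    [1,0.001,0.001,0,0,0,0],
    [1,0.001,0.001,0,0,0,0]
  ]
}}

```text
time: 7.35
ee_pos: [560.3, -94.6, 14.9]
eef_rot: [[-0.001, 0.006, 1.0], [-0.712, 0.702, -0.005], [-0.702, -0.712, 0.003]]
contact_force: [-3.0, 6.7, 15.0]
grip_width: 64.1
```

Call:
{"method": "step_arm", "body": {
  "deltas": [
    [1,-0.001,-0.001,0,0,0,0],
    [0,-0.001,-0.001,0,0,0,0],
    [0,-0.001,-0.001,0,0,0,0],
    [0,-0.001,-0.001,0,0,0,0],
    [0,-0.001,-0.001,0,0,0,0]
  ]
}}

```text
time: 7.85
ee_pos: [560.0, -95.0, 13.0]
eef_rot: [[-0.002, 0.005, 1.0], [-0.709, 0.705, -0.005], [-0.705, -0.709, 0.002]]
contact_force: [0.4, -0.0, -0.2]
grip_width: 90.5
```

```bash
python3 snap.py wrist b5; python3 goal.py G 560 -91 29 0 45 0
```

```text
7.9 [560.  -94.9  13. ] [[-0.002, 0.005, 1.0], [-0.709, 0.705, -0.005], [-0.705, -0.709, 0.002]] [-0.423  0.948  0.253  1.849  0.837  0.785 -0.988] [-0.2 -0.3  0.3]
t 7.9 tcp [560.  -94.9  13. ] goal [560.  -77.7  15.7] q [-0.42  0.95  0.25  1.85  0.84  0.79 -0.99] F [-0.2 -0.3  0.3] w 91.4
delta m [-0.0141, 0.0102, -0.0001] rot [-0.0057, 0.0028, 1.5738] mm 17.0 deg 90.2
```

View pics/b5.png

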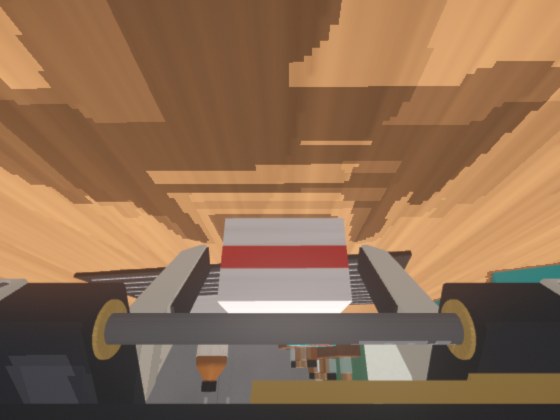

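Call:
{"method": "step_arm", "body": {
  "deltas": [
    [0,0.0,0.002,0,0,0,0.15],
    [0,-0.0005,0.004,0,0,0,0.3],
    [0,-0.001,0.006,0,0,0,0.45],
    [0,-0.002,0.007,0,0,0,0.6],
    [0,-0.003,0.0085,0,0,0,0.75]
  ]
}}

```text
time: 8.4
ee_pos: [560.9, -86.5, 10.6]
eef_rot: [[0.005, 0.004, 1.0], [-0.034, 0.999, -0.004], [-0.999, -0.034, 0.006]]
contact_force: [-0.3, 0.4, -2.0]
grip_width: 93.3
```

```bash
python3 goal.py G 560 -91 29 0 45 0
```

```text
t 8.4 tcp [560.9 -86.5  10.6] goal [560.  -77.7  15.7] q [ 0.29  0.78 -0.31  1.86  0.47  0.57 -0.34] F [-0.3  0.4 -2. ] w 93.3
delta m [-0.0054, 0.0087, -0.0009] rot [-0.0017, 0.0069, 0.8191] mm 10.0 deg 46.9
```

Call:
{"method": "step_arm", "body": {
  "deltas": [
    [0,-0.001,0.002,-0.001,0,0,0.15],
    [0,-0.001,0.004,-0.001,0,0,0.3],
    [0,-0.002,0.006,-0.001,0,0,0.45],
    [0,-0.003,0.007,-0.001,0,0.005,0.6],
    [0,-0.005,0.0085,-0.001,0,0.007,0.75]
  ]
}}

```text
time: 8.9
ee_pos: [559.5, -80.3, 14.3]
eef_rot: [[0.002, 0.006, 1.0], [0.657, 0.754, -0.006], [-0.754, 0.657, -0.002]]
contact_force: [0.7, 1.2, -0.2]
grip_width: 92.8
```

Call:
{"method": "step_arm", "body": {
  "deltas": [
    [0,0,0,0,0,0,0.07],
    [0,0,0,0,0,0,0.07]
  ]
}}

```text
time: 9.1
ee_pos: [557.8, -82.1, 9.8]
eef_rot: [[0.001, 0.014, 1.0], [0.705, 0.709, -0.01], [-0.709, 0.705, -0.009]]
contact_force: [-0.3, -1.0, -0.7]
grip_width: 92.7
```

```bash
python3 snap.py wrist b6; python3 goal.py G 560 -91 29 0 45 0
```

```text
9.15 [558.4 -79.5  12. ] [[-0.0, 0.009, 1.0], [0.705, 0.71, -0.006], [-0.71, 0.705, -0.007]] [ 0.942  1.174 -0.901  1.644  0.11   0.862  0.25 ] [-0.3  0.1  1.5]
t 9.15 tcp [558.4 -79.5  12. ] goal [560.  -77.7  15.7] q [ 0.94  1.17 -0.9   1.64  0.11  0.86  0.25] F [-0.3  0.1  1.5] w 93.1
delta m [-0.0014, 0.0039, 0.0016] rot [-0.009, -0.0004, 0.0035] mm 4.0 deg 0.6
```

View pics/b6.png

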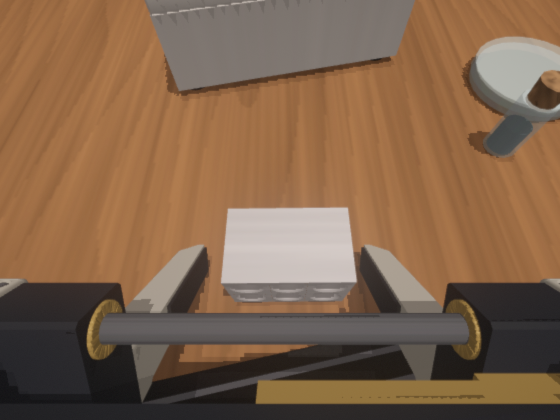

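Call:
{"method": "step_arm", "body": {
  "deltas": [
    [0,-0.001,0.004,0.001,-0.009,0,0],
    [1,-0.001,0.004,0.001,-0.009,0,0],
    [1,-0.001,0.004,0.001,-0.009,0,0],
    [1,-0.001,0.004,0.001,-0.009,0,0],
    [1,-0.001,0.004,0.001,-0.009,0,0]
  ],
  "newtons": 40
}}

```text
time: 9.65
ee_pos: [560.2, -75.4, 17.8]
eef_rot: [[-0.001, -0.006, 1.0], [0.704, 0.71, 0.005], [-0.71, 0.704, 0.003]]
contact_force: [1.2, 0.1, 0.3]
grip_width: 65.5
```

Call:
{"method": "step_arm", "body": {
  "deltas": [
    [1,0,0,0,0,0,0],
    [1,0,0,0,0,0,0],
    [1,-0.05,0.05,0,0,0,0],
    [1,-0.05,0.05,0,0,0,0]
  ]
}}

```text
time: 10.05
ee_pos: [561.2, -75.2, 90.6]
eef_rot: [[0.002, -0.006, 1.0], [0.705, 0.71, 0.003], [-0.71, 0.705, 0.006]]
contact_force: [1.1, -0.5, -1.3]
grip_width: 63.7
```

```bash
python3 goal.py G 560 -91 95 0 0 0;python3 goal.py G 560 -91 95 0 -45 0
```

```text
t 10.05 tcp [561.2 -75.2  90.6] goal [560.  -91.   76.2] q [ 0.96  1.07 -0.96  1.64  0.06  0.95  0.22] F [ 1.1 -0.5 -1.3] w 63.7
delta m [-0.0009, -0.0214, -0.0013] rot [0.0052, 0.0044, -0.782] mm 21.0 deg 44.8
t 10.05 tcp [561.2 -75.2  90.6] goal [ 560.  -104.3   81.7] q [ 0.96  1.07 -0.96  1.64  0.06  0.95  0.22] F [ 1.1 -0.5 -1.3] w 63.7
delta m [-0.0142, -0.0269, -0.0014] rot [0.0034, 0.0065, -1.5674] mm 30.0 deg 89.8
```

Call:
{"method": "step_arm", "body": {
  "deltas": [
    [1,0.0,-0.004,-0.001,0,0,-0.15],
    [1,0.0,-0.008,-0.001,0,0,-0.3],
    [1,0.0,-0.012,-0.001,0,0,-0.45],
    [1,0.0,-0.016,-0.001,0.005,0.004,-0.6],
    [1,0.0,-0.021,-0.001,0.005,0.004,-0.75]
  ]
}}

```text
time: 10.55
ee_pos: [559.7, -90.4, 74.8]
eef_rot: [[0.001, -0.001, 1.0], [0.027, 1.0, 0.001], [-1.0, 0.027, 0.001]]
contact_force: [-0.2, 1.0, -3.9]
grip_width: 63.8
```

```bash
python3 goal.py G 560 -91 60 0 -45 0
```

```text
t 10.55 tcp [559.7 -90.4  74.8] goal [ 560.  -104.3   46.7] q [ 0.44  0.71 -0.49  1.81  0.44  0.73 -0.28] F [-0.2  1.  -3.9] w 63.8
delta m [0.0277, -0.0146, 0.0003] rot [0.0003, 0.0009, -0.8121] mm 31.0 deg 46.5
```

Call:
{"method": "step_arm", "body": {
  "deltas": [
    [1,0.0,-0.003,0,0,0,-0.15],
    [1,0.005,-0.006,0,0,0,-0.3],
    [1,0.01,-0.009,0,0,0,-0.45],
    [1,0.02,-0.012,0,0,0,-0.6],
    [1,0.028,-0.0146,0,0,0,-0.75]
  ]
}}

```text
time: 11.05
ee_pos: [560.0, -101.4, 45.2]
eef_rot: [[0.003, -0.003, 1.0], [-0.659, 0.752, 0.004], [-0.752, -0.659, 0.001]]
contact_force: [0.1, -0.7, -3.4]
grip_width: 64.0
```

Call:
{"method": "step_arm", "body": {
  "deltas": [
    [1,0.01,0.01,0,0,0,-0.065],
    [1,0.016,0.016,0,0,0,-0.065],
    [1,0.016,0.016,0,0,0,-0.065]
  ]
}}

```text
time: 11.35
ee_pos: [558.3, -101.7, 20.8]
eef_rot: [[-0.003, -0.005, 1.0], [-0.704, 0.71, 0.002], [-0.71, -0.704, -0.006]]
contact_force: [0.0, -1.2, -2.1]
grip_width: 63.9
```

```bash
python3 goal.py G 560 -91 24 0 -45 0
```

```text
t 11.35 tcp [ 558.3 -101.7   20.8] goal [ 560.  -104.3   10.7] q [-0.3   0.91  0.08  1.86  0.96  0.89 -1.07] F [ 0.  -1.2 -2.1] w 63.9
delta m [0.009, 0.0052, 0.0018] rot [0.0053, -0.0025, -0.0044] mm 11.0 deg 0.4
```

Call:
{"method": "step_arm", "body": {
  "deltas": [
    [1,0.002,0.002,0,0,0,-0.005],
    [1,0.004,0.004,0,0,0,-0.005],
    [1,0.005,0.005,0,0,0,-0.005],
    [1,0.006,0.006,0,0,0,-0.005],
    [1,0.006,0.006,0,0,0,-0.005]
  ]
}}

```text
time: 11.85
ee_pos: [559.0, -102.9, 14.0]
eef_rot: [[-0.002, -0.002, 1.0], [-0.709, 0.706, 0.0], [-0.706, -0.709, -0.002]]
contact_force: [-0.1, -0.3, -3.1]
grip_width: 63.7
```

Call:
{"method": "step_arm", "body": {
  "deltas": [
    [1,0.001,0.001,0,0,0,0],
    [1,0.001,0.001,0,0,0,0]
  ]
}}

```text
time: 12.05
ee_pos: [558.9, -102.5, 12.4]
eef_rot: [[-0.001, -0.003, 1.0], [-0.709, 0.705, 0.001], [-0.705, -0.709, -0.003]]
contact_force: [-0.2, 0.4, -2.5]
grip_width: 63.8
```

Call:
{"method": "step_arm", "body": {
  "deltas": [
    [1,0.001,0.001,0,0,0,0],
    [1,0.001,0.001,0,0,0,0],
    [1,0.002,0.002,0,0,0,0],
    [1,0.002,0.002,0,0,0,0]
  ]
}}

```text
time: 12.45
ee_pos: [559.0, -102.6, 10.1]
eef_rot: [[-0.001, -0.003, 1.0], [-0.71, 0.704, 0.001], [-0.704, -0.71, -0.003]]
contact_force: [0.1, 2.4, 0.2]
grip_width: 63.8
```

Call:
{"method": "step_arm", "body": {
  "deltas": [
    [1,0.001,0.001,0,0,0,0],
    [1,0.001,0.001,0,0,0,0]
  ]
}}

```text
time: 12.65
ee_pos: [559.0, -102.6, 10.1]
eef_rot: [[-0.001, -0.002, 1.0], [-0.711, 0.703, 0.001], [-0.703, -0.711, -0.002]]
contact_force: [-1.7, 4.2, 9.2]
grip_width: 63.5
```

Call:
{"method": "step_arm", "body": {
  "deltas": [
    [0,-0.0005,-0.0005,0,0,0,0],
    [0,-0.0005,-0.0005,0,0,0,0],
    [0,-0.0005,-0.0005,0,0,0,0],
    [0,-0.0005,-0.0005,0,0,0,0]
  ]
}}

```text
time: 13.05
ee_pos: [558.9, -102.8, 8.8]
eef_rot: [[-0.002, -0.002, 1.0], [-0.709, 0.705, 0.0], [-0.705, -0.709, -0.003]]
contact_force: [0.5, -0.4, -0.1]
grip_width: 90.7
```

```bash
python3 goal.py G 560 -94 60 0 0 0;python3 goal.py G 560 -94 60 0 0 160
```

```text
t 13.05 tcp [ 558.9 -102.8    8.8] goal [560.  -94.   41.2] q [-0.31  0.94  0.08  1.85  0.98  0.88 -1.09] F [ 0.5 -0.4 -0.1] w 90.7
delta m [-0.0291, -0.0167, 0.001] rot [0.0016, -0.0026, 0.7884] mm 34.0 deg 45.2
t 13.05 tcp [ 558.9 -102.8    8.8] goal [560.  -94.  201.2] q [-0.31  0.94  0.08  1.85  0.98  0.88 -1.09] F [ 0.5 -0.4 -0.1] w 90.7
delta m [-0.1419, -0.1302, 0.0006] rot [0.0016, -0.0026, 0.7884] mm 193.0 deg 45.2
```

Call:
{"method": "step_arm", "body": {
  "deltas": [
    [0,-0.006,-0.004,0.001,0,0,0.15],
    [0,-0.02,-0.018,0.001,0,0,0.3],
    [0,-0.055,-0.05,0.001,0,0,0.45],
    [0,-0.09,-0.08,0.001,0,0,0.6],
    [0,-0.125,-0.115,0.001,0,0,0.75]
  ]
}}

```text
time: 13.55
ee_pos: [560.1, -94.6, 181.3]
eef_rot: [[-0.001, -0.003, 1.0], [-0.032, 0.999, 0.003], [-0.999, -0.032, -0.001]]
contact_force: [1.2, -0.5, 0.1]
grip_width: 93.0
```

Call:
{"method": "step_arm", "body": {
  "deltas": [
    [0,-0.03,0,0,0,0,0.04],
    [0,-0.03,0,0,0,0,0.04],
    [0,-0.03,0,0,0,0,0.04]
  ]
}}

```text
time: 13.85
ee_pos: [559.9, -94.5, 208.4]
eef_rot: [[-0.003, 0.0, 1.0], [0.001, 1.0, -0.0], [-1.0, 0.001, -0.003]]
contact_force: [0.3, 0.7, -0.8]
grip_width: 93.2
```

```bash
python3 snap.py wrist b7; python3 goal.py T 540 170 270 0 0 0
```

```text
13.9 [559.3 -93.4 207.3] [[-0.006, -0.002, 1.0], [0.002, 1.0, 0.002], [-1.0, 0.002, -0.006]] [ 0.441  0.539 -0.493  1.671  0.289  1.01  -0.147] [-0.2 -0.1  0.1]
t 13.9 tcp [559.3 -93.4 207.3] goal [540. 170. 270.] q [ 0.44  0.54 -0.49  1.67  0.29  1.01 -0.15] F [-0.2 -0.1  0.1] w 93.1
delta m [-0.0622, 0.2635, -0.0192] rot [0.0017, -0.0057, -0.0016] mm 271.0 deg 0.4
```

View pics/b7.png

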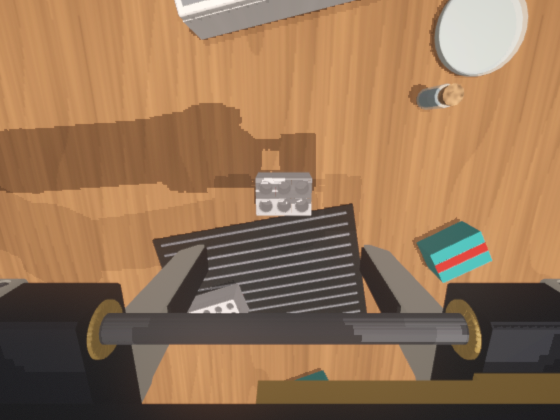

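Run:
```python
from h import *
p=pickle.load(open('b7.pkl','rb')); crop(p,'b7c',244,165,324,225)
```

```text
b7c scale 10.0
```

View pics/b7c.png

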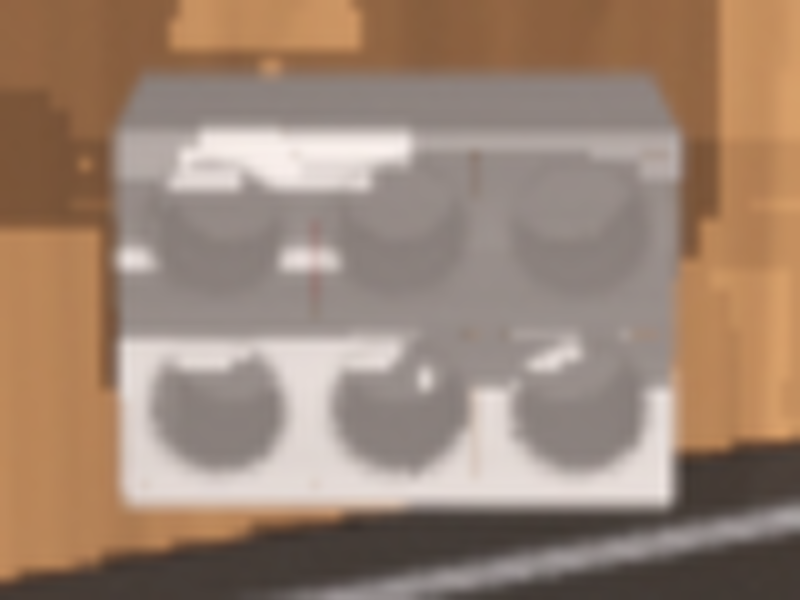

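Call:
{"method": "step_arm", "body": {
  "deltas": [
    [0,-0.062,0.04,-0.004,0,0,0],
    [0,-0.062,0.09,-0.008,0,0,0],
    [0,-0.062,0.14,-0.012,0,0,0],
    [0,-0.062,0.19,-0.016,0,0,0],
    [0,-0.062,0.24,-0.019,0,-0.005,0]
  ]
}}

```text
time: 14.4
ee_pos: [540.7, 133.0, 268.9]
eef_rot: [[-0.001, -0.004, 1.0], [0.0, 1.0, 0.004], [-1.0, 0.0, -0.001]]
contact_force: [0.3, 0.5, 0.2]
grip_width: 92.8
```

Call:
{"method": "step_arm", "body": {
  "deltas": [
    [0,0,0.02,0,0,0,0],
    [0,0,0.02,0,0,0,0],
    [0,0,0.02,0,0,0,0]
  ]
}}

```text
time: 14.7
ee_pos: [541.4, 150.1, 269.0]
eef_rot: [[-0.001, -0.003, 1.0], [-0.001, 1.0, 0.003], [-1.0, -0.001, -0.001]]
contact_force: [0.8, -0.1, -0.6]
grip_width: 93.2
```

```bash
python3 snap.py wrist b8
```

```text
14.75 [542.  148.6 269.3] [[-0.001, -0.0, 1.0], [-0.001, 1.0, 0.0], [-1.0, -0.001, -0.001]] [ 0.039  0.475 -0.538  1.597  0.261  1.143 -0.559] [ 0.3 -0.2 -0.2]
```

View pics/b8.png

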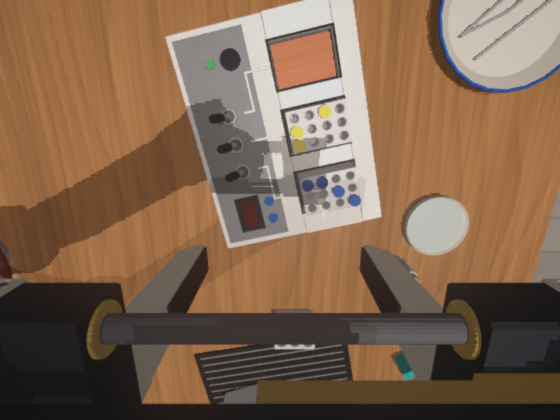

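Run:
```python
from h import *
p=pickle.load(open('b8.pkl','rb')); crop(p,'b8c',160,0,400,180); crop(p,'b8d',160,95,400,255)
```

```text
b8c scale 3.3333333333333335
b8d scale 3.3333333333333335
```

View pics/b8c.png

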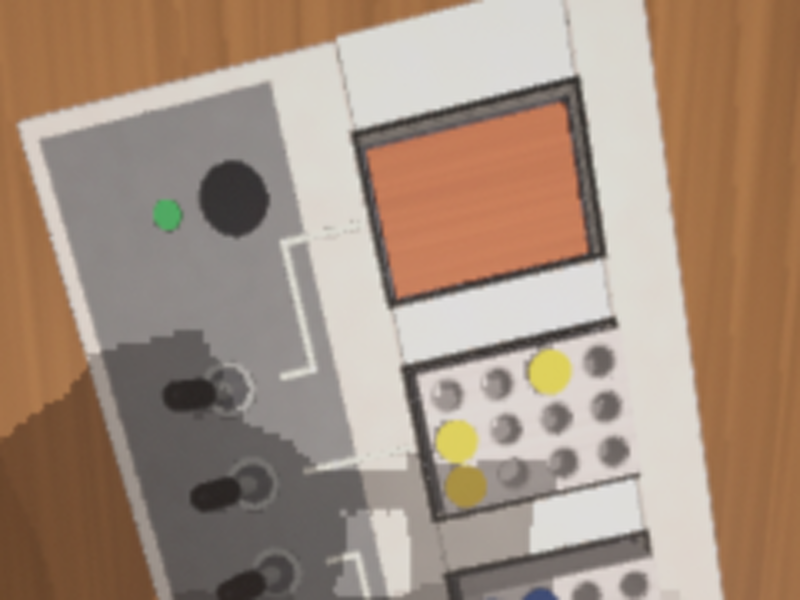

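View pics/b8d.png

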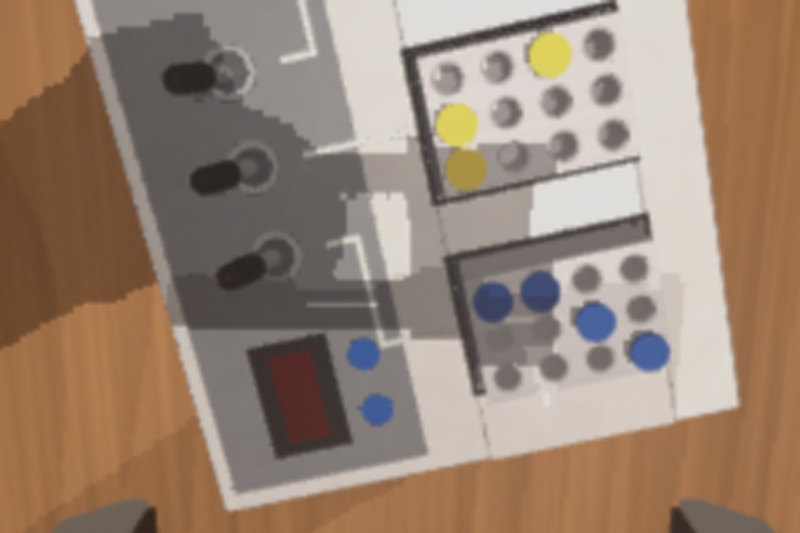

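Run:
```python
from h import *
from scipy.optimize import least_squares
p=pickle.load(open('b8.pkl','rb'))
k=3.3333
C=lambda u,v:(u/k+160-.35,v/k-.35)
D=lambda u,v:(u/k+160-.35,v/k+95-.35)
obs=[C(18,125),D(735,405),D(230,510),C(231,391),C(250,485),C(274,573)]
mod=[(-100,125),(100,-125),(-100,-125),(-55,32),(-55,0),(-55,-32)]
rim=[C(353,132),C(578,77),C(605,253),C(388,303)];rm=[(-35,25),(35,25),(35,-25),(-35,-25)]
W=np.array([onz(p,u,v,80)[:2] for u,v in obs]);Wr=np.array([onz(p,u,v,80)[:2] for u,v in rim])
print(W.round(1),Wr.round(1),Wr.mean(0))
def f(q,full=True):
    c,s=np.cos(q[2]),np.sin(q[2]);R=np.array([[c,-s],[s,c]])
    m=np.array(mod)@R.T+q[:2];r=(np.array(rm)+[q[3],72])@R.T+q[:2]
    return np.r_[(m-W).ravel(),(r-Wr).ravel()]
s=least_squares(f,[560,230,.2,45],loss='soft_l1');print(s.x,np.degrees(s.x[2]));print(f(s.x).reshape(-1,2).round(1))
q=s.x;c,sn=np.cos(q[2]),np.sin(q[2]);R=np.array([[c,-sn],[sn,c]])
print('bay',R@[q[3],72]+q[:2],'left pivot',R@[-55,32]+q[:2])
np.save('heater.npy',q)
# block
p=pickle.load(open('b7.pkl','rb'))
cc=[(116,130),(682,130),(675,508),(122,508)];w=np.array([onz(p,u/10+244-.45,v/10+165-.45,40) for u,v in cc]);print(w.round(1),w.mean(0).round(1))
```

```text
[[415.8 313.7]
 [662.5 116.1]
 [471.3  72.4]
 [479.5 233.4]
 [484.6 202.1]
 [491.9 171.2]] [[522.  312.1]
 [592.7 327.8]
 [604.1 277.1]
 [533.  261.6]] [562.9586916  294.64749566]
[5.39264884e+02 2.15000837e+02 2.26092769e-01 4.09976373e+01] 12.954161441763686
[[-2.   0.7]
 [ 2.2 -0.5]
 [-1.5 -1.7]
 [-1.   0.4]
 [ 1.1  0.6]
 [ 0.9  0.3]
 [ 1.3 -1.2]
 [-1.1 -1.2]
 [-1.4  0.7]
 [ 1.6  0.6]]
bay [563.078775   294.35891684] left pivot [478.49116242 233.85699809]
[[ 527.8  -76.3   40. ]
 [ 591.9  -76.2   40. ]
 [ 592.3 -121.1   40. ]
 [ 527.3 -121.2   40. ]] [559.8 -98.7  40. ]
```

```bash
python3 goal.py T 559.8 -98.7 100 0 0 0
```

```text
t 14.75 tcp [542.  148.6 269.3] goal [559.8 -98.7 100. ] q [ 0.04  0.48 -0.54  1.6   0.26  1.14 -0.56] F [ 0.3 -0.2 -0.2] w 92.8
delta m [0.1696, -0.2472, 0.0178] rot [0.0004, -0.0006, 0.0011] mm 300.0 deg 0.1
```

Call:
{"method": "step_arm", "body": {
  "deltas": [
    [0,0.0,-0.05,0.004,0,0,0],
    [0,0.01,-0.099,0.008,0,0,0],
    [0,0.025,-0.146,0.012,0,0,0],
    [0,0.04,-0.194,0.016,0,0,0],
    [0,0.055,-0.241,0.018,0,0,0]
  ]
}}

```text
time: 15.25
ee_pos: [560.0, -95.6, 214.5]
eef_rot: [[0.001, 0.003, 1.0], [0.0, 1.0, -0.003], [-1.0, 0.0, 0.001]]
contact_force: [0.3, 0.0, 0.3]
grip_width: 93.1
```

Call:
{"method": "step_arm", "body": {
  "deltas": [
    [0,0.04,-0.006,0,0,0,0],
    [0,0.08,-0.006,0,0,0,0],
    [0,0.12,-0.006,0,0,0,0],
    [0,0.12,-0.006,0,0,0,0]
  ]
}}

```text
time: 15.65
ee_pos: [555.7, -99.4, 90.1]
eef_rot: [[-0.011, 0.002, 1.0], [0.002, 1.0, -0.002], [-1.0, 0.001, -0.011]]
contact_force: [-1.4, 0.2, -0.1]
grip_width: 93.2
```

```bash
python3 goal.py T 559.8 -98.7 17 0 0 0; python3 snap.py wrist b9
```

```text
t 15.65 tcp [555.7 -99.4  90.1] goal [559.8 -98.7  17. ] q [ 0.41  0.68 -0.43  1.8   0.39  0.76 -0.23] F [-1.4  0.2 -0.1] w 93.2
delta m [0.0731, 0.0006, 0.0049] rot [-0.0025, -0.0113, -0.0015] mm 73.0 deg 0.7
15.7 [558.4 -98.7  93.2] [[-0.005, 0.002, 1.0], [0.001, 1.0, -0.002], [-1.0, 0.001, -0.005]] [ 0.405  0.676 -0.428  1.793  0.384  0.761 -0.225] [-0.2 -0.4  1.1]
```

View pics/b9.png

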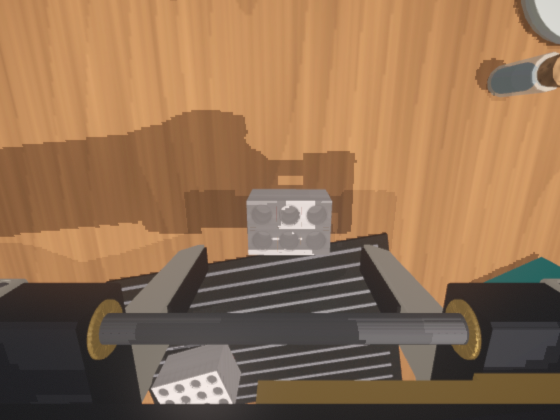

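Call:
{"method": "step_arm", "body": {
  "deltas": [
    [0,0.03,0,0.001,0,-0.005,0],
    [0,0.055,0,0.001,0,-0.005,0],
    [0,0.07,0,0.001,0,-0.005,0],
    [0,0.075,0,0.001,0,-0.005,0],
    [0,0.075,0,0.001,0,-0.005,0]
  ]
}}

```text
time: 16.2
ee_pos: [563.3, -97.2, 21.9]
eef_rot: [[0.009, -0.0, 1.0], [0.001, 1.0, 0.0], [-1.0, 0.001, 0.009]]
contact_force: [0.0, -0.2, 1.0]
grip_width: 93.1
```

Call:
{"method": "step_arm", "body": {
  "deltas": [
    [0,0,0,0,0,0,0]
  ]
}}

```text
time: 16.3
ee_pos: [563.6, -96.9, 22.4]
eef_rot: [[0.01, -0.0, 1.0], [0.001, 1.0, 0.0], [-1.0, 0.001, 0.01]]
contact_force: [-0.1, 0.4, 1.2]
grip_width: 92.7
```

```bash
python3 goal.py T 559.8 -98.7 17 0 0 0; python3 snap.py wrist b10
```

```text
t 16.3 tcp [563.6 -96.9  22.4] goal [559.8 -98.7  17. ] q [ 0.36  0.78 -0.36  1.84  0.45  0.6  -0.28] F [-0.1  0.4  1.2] w 92.7
delta m [0.0053, -0.0018, -0.0039] rot [0.0003, 0.0105, -0.0011] mm 7.0 deg 0.6
16.35 [563.5 -96.8  22.3] [[0.01, -0.0, 1.0], [0.001, 1.0, 0.0], [-1.0, 0.001, 0.01]] [ 0.361  0.776 -0.365  1.838  0.454  0.6   -0.285] [-0.2  0.8  0.1]
```

View pics/b10.png

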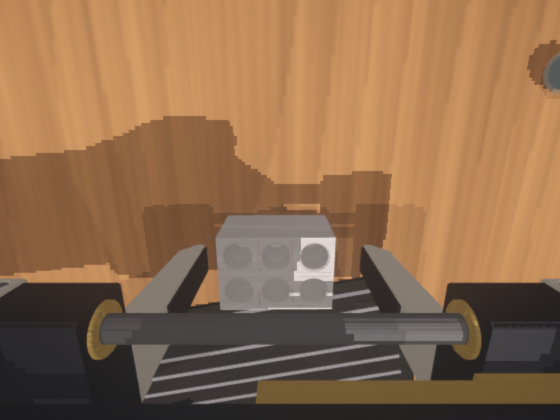

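Call:
{"method": "step_arm", "body": {
  "deltas": [
    [0,0.005,-0.002,-0.004,0,0.01,0],
    [0,0.005,-0.002,-0.004,0,0.01,0],
    [1,0.005,-0.002,-0.004,0,0.01,0],
    [1,0.005,-0.002,-0.004,0,0.01,0],
    [1,0.005,-0.002,-0.004,0,0.01,0]
  ],
  "newtons": 40
}}

```text
time: 16.85
ee_pos: [558.3, -98.4, 15.6]
eef_rot: [[-0.003, -0.001, 1.0], [0.002, 1.0, 0.001], [-1.0, 0.002, -0.003]]
contact_force: [0.8, -0.7, 0.0]
grip_width: 74.0
```

Call:
{"method": "step_arm", "body": {
  "deltas": [
    [1,0,0,0,0,0,0],
    [1,0,0,0,0,0,0],
    [1,0,0,0,0,0,0]
  ]
}}

```text
time: 17.15
ee_pos: [558.5, -98.4, 15.6]
eef_rot: [[-0.002, -0.001, 1.0], [0.002, 1.0, 0.001], [-1.0, 0.002, -0.002]]
contact_force: [0.2, -0.7, -0.0]
grip_width: 63.8
```

```bash
python3 goal.py T 563 294.4 150 12.95 0 0; python3 snap.py wrist b11
```

```text
t 17.15 tcp [558.5 -98.4  15.6] goal [563.  294.4 150. ] q [ 0.36  0.79 -0.36  1.84  0.46  0.6  -0.28] F [ 0.2 -0.7 -0. ] w 63.8
delta m [-0.1337, 0.3931, 0.0046] rot [-0.2251, -0.0021, -0.0021] mm 415.0 deg 12.9
17.2 [558.5 -98.4  15.6] [[-0.002, -0.001, 1.0], [0.002, 1.0, 0.001], [-1.0, 0.002, -0.002]] [ 0.362  0.786 -0.361  1.843  0.457  0.598 -0.284] [ 1.3  0.1 -0.7]
```

View pics/b11.png

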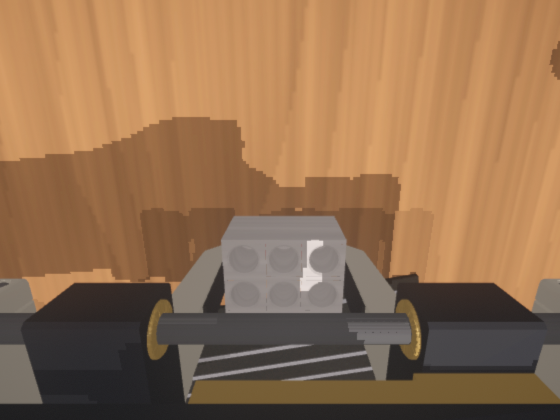

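Call:
{"method": "step_arm", "body": {
  "deltas": [
    [1,-0.03,0,0,0,0,0],
    [1,-0.075,0,0,0,0,0],
    [1,-0.12,0.01,0,0,0,0],
    [1,-0.15,0.04,0,0,0,0],
    [1,-0.16,0.085,0.001,0,0,0]
  ]
}}

```text
time: 17.7
ee_pos: [561.3, -16.7, 178.7]
eef_rot: [[0.003, 0.007, 1.0], [-0.001, 1.0, -0.007], [-1.0, -0.001, 0.003]]
contact_force: [1.1, -0.3, -3.2]
grip_width: 63.7
```

Call:
{"method": "step_arm", "body": {
  "deltas": [
    [1,0,0.049,0.001,-0.05,0,0],
    [1,0,0.098,0.002,-0.1,0,0],
    [1,0,0.147,0.002,-0.15,0,0],
    [1,0,0.196,0.003,-0.2,0,0],
    [1,0,0.245,0.004,-0.225,0,0]
  ]
}}

```text
time: 18.2
ee_pos: [562.5, 232.3, 175.3]
eef_rot: [[-0.005, -0.225, 0.974], [0.0, 0.974, 0.225], [-1.0, 0.001, -0.004]]
contact_force: [0.2, 0.7, -3.0]
grip_width: 63.6
```

```bash
python3 goal.py T 563 294.4 150 12.95 0 0
```

```text
t 18.2 tcp [562.5 232.3 175.3] goal [563.  294.4 150. ] q [-0.11  0.64 -0.53  1.59  0.36  1.01 -0.52] F [ 0.2  0.7 -3. ] w 63.6
delta m [0.0253, 0.0603, 0.0146] rot [0.0011, -0.0044, -0.0012] mm 67.0 deg 0.3
```

Call:
{"method": "step_arm", "body": {
  "deltas": [
    [1,0.0,0.03,0.007,0,0,0],
    [1,0.0,0.06,0.0145,0,-0.004,0],
    [1,0.03,0.06,0.0145,0,-0.004,0],
    [1,0.055,0.06,0.0145,0,-0.004,0],
    [1,0.055,0.06,0.0145,0,-0.004,0]
  ]
}}

```text
time: 18.7
ee_pos: [560.8, 290.4, 116.4]
eef_rot: [[-0.008, -0.225, 0.974], [-0.004, 0.974, 0.225], [-1.0, -0.002, -0.009]]
contact_force: [-0.1, -0.5, -3.0]
grip_width: 63.9
```

Call:
{"method": "step_arm", "body": {
  "deltas": [
    [1,0,0,0,0,0,0],
    [1,0,0,0,0,0,0]
  ]
}}

```text
time: 18.9
ee_pos: [564.8, 293.4, 122.6]
eef_rot: [[0.003, -0.223, 0.975], [0.004, 0.975, 0.223], [-1.0, 0.003, 0.004]]
contact_force: [0.3, 0.2, -2.4]
grip_width: 64.0
```

```bash
python3 goal.py T 563 294.4 110 12.95 0 0; python3 snap.py wrist b12; python3 -c "
from h import *
p=pickle.load(open('b12.pkl','rb'));crop(p,'b12c',180,160,400,325)"
```

```text
t 18.9 tcp [564.8 293.4 122.6] goal [563.  294.4 110. ] q [-0.23  0.73 -0.49  1.57  0.4   0.93 -0.63] F [ 0.3  0.2 -2.4] w 64.0
delta m [0.0126, 0.0013, -0.0016] rot [-0.0007, 0.0039, -0.0033] mm 13.0 deg 0.3
18.95 [564.9 293.5 122.8] [[0.004, -0.223, 0.975], [0.004, 0.975, 0.223], [-1.0, 0.003, 0.004]] [-0.23   0.735 -0.495  1.57   0.405  0.934 -0.633] [-0.1  0.2 -2.6]
b12c scale 3.6363636363636362
```

View pics/b12.png

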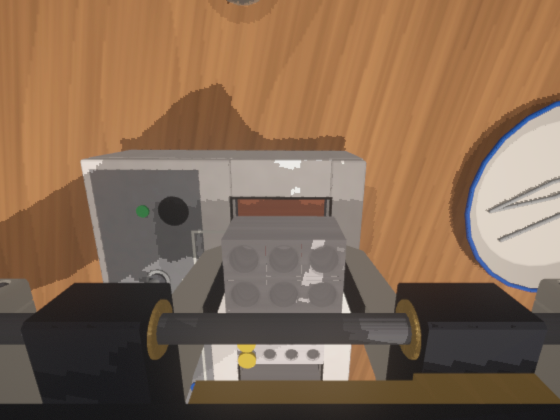

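View pics/b12c.png

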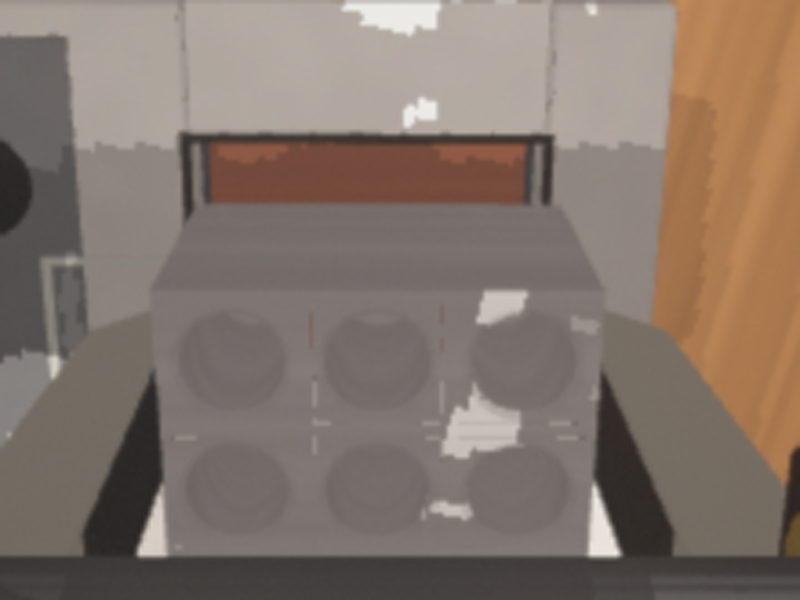

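Run:
```python
from h import *
p=pickle.load(open('b12.pkl','rb'));R=p['state']['eef_rot'];t=p['state']['ee_pos'];k=3.63636
g=lambda u,v,z:(R.T@(onz(p,u/k+180-.4,v/k+160-.4,z)-t)).round(1)
print('rim',g(182,135,80),g(552,135,80), 'lower sides',g(186,205,80),g(549,205,80))
zb=t[2]-15.6
print('blk bot',g(197,206,zb),g(562,206,zb),'blk top',g(153,291,zb+40),g(604,291,zb+40))
print('copper',g(209,205,68),g(527,205,68),g(209,142,68))
```

```text
rim [ 42.8  27.3 -38.4] [43.1 27.3 35. ] lower sides [ 42.7  12.7 -38.3] [43.  12.7 35. ]
blk bot [ 15.5  21.3 -31.3] [15.8 21.3 32.8] blk top [-24.5  21.7 -31.1] [-24.2  21.6  32.3]
copper [ 54.7   8.9 -35.6] [55.   8.9 32.3] [ 54.8  22.7 -35. ]
```

Call:
{"method": "step_arm", "body": {
  "deltas": [
    [1,0,0.0006,-0.0022,0,0.003,-0.003],
    [1,0.01,0.0006,-0.0022,0,0.003,-0.003],
    [1,0.02,0.0006,-0.0022,0,0.003,-0.003],
    [1,0.023,0.0006,-0.0022,0,0.003,-0.003],
    [1,0.023,0.0006,-0.0022,0,0.003,-0.003]
  ]
}}

```text
time: 19.45
ee_pos: [561.1, 292.6, 96.9]
eef_rot: [[-0.003, -0.224, 0.975], [-0.002, 0.975, 0.224], [-1.0, -0.002, -0.004]]
contact_force: [-0.6, -0.1, -3.3]
grip_width: 63.9
```

```bash
python3 goal.py T 563 294.4 83.6 12.95 0 0; python3 snap.py wrist b13; python3 -c "
from h import *
p=pickle.load(open('b13.pkl','rb'));crop(p,'b13c',180,160,400,325)"
```

```text
t 19.45 tcp [561.1 292.6  96.9] goal [563.  294.4  83.6] q [-0.24  0.76 -0.48  1.6   0.42  0.89 -0.65] F [-0.6 -0.1 -3.3] w 63.9
delta m [0.0133, 0.0014, 0.0023] rot [-0.0002, -0.0036, 0.0016] mm 14.0 deg 0.2
19.5 [561.5 293.   97.6] [[-0.002, -0.224, 0.975], [-0.001, 0.975, 0.224], [-1.0, -0.001, -0.002]] [-0.241  0.762 -0.48   1.595  0.422  0.892 -0.65 ] [-0.  -0.8 -2.9]
b13c scale 3.6363636363636362
```

View pics/b13c.png

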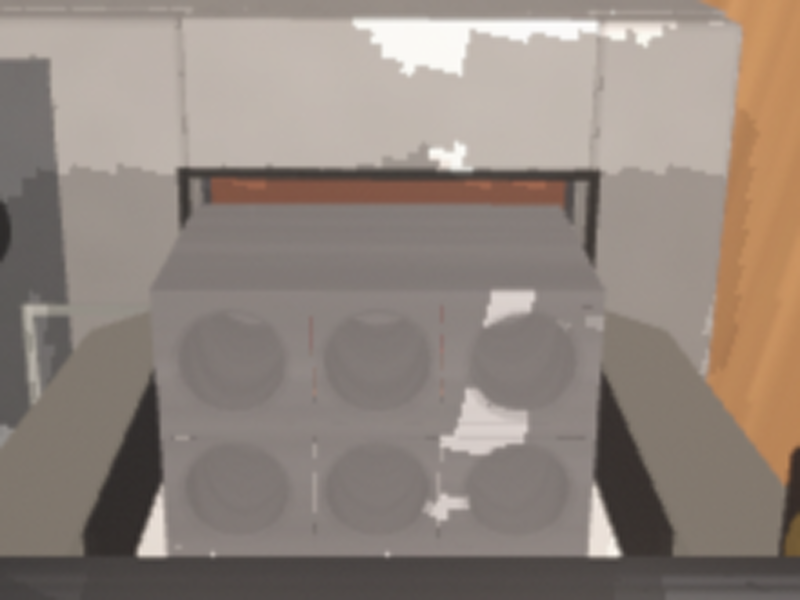

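Run:
```python
from h import *
p=pickle.load(open('b13.pkl','rb'));R=p['state']['eef_rot'];t=p['state']['ee_pos'];k=3.63636
g=lambda u,v,z:(R.T@(onz(p,u/k+180-.4,v/k+160-.4,z)-t)).round(1)
print('rim',g(182,171,80),g(598,171,80))
zb=t[2]-15.6
print('blk bot',g(197,206,zb),g(562,206,zb))
print('copper',g(209,179,68),g(566,179,68))
```

```text
rim [ 17.6  26.9 -34.3] [17.4 27.1 38.7]
blk bot [ 15.7  21.1 -31.6] [15.5 21.3 32.3]
copper [ 29.6  21.9 -31.6] [29.4 22.1 35.3]
```

Call:
{"method": "step_arm", "body": {
  "deltas": [
    [1,0,0.0012,0.0018,0,0,0],
    [1,0,0.0012,0.0018,0,0,0],
    [1,0,0.0012,0.0018,0,0,0]
  ]
}}

```text
time: 19.8
ee_pos: [563.4, 295.0, 98.5]
eef_rot: [[-0.001, -0.224, 0.975], [-0.001, 0.975, 0.224], [-1.0, -0.0, -0.001]]
contact_force: [-0.2, 0.3, -1.8]
grip_width: 63.8
```

```bash
python3 goal.py T 563 294.4 83.6 12.95 0 0; python3 snap.py wrist b14; python3 -c "
from h import *
p=pickle.load(open('b14.pkl','rb'));crop(p,'b14c',180,160,400,325)"
```

```text
t 19.8 tcp [563.4 295.   98.5] goal [563.  294.4  83.6] q [-0.24  0.76 -0.48  1.59  0.42  0.9  -0.65] F [-0.2  0.3 -1.8] w 63.8
delta m [0.0149, -0.0005, -0.0005] rot [-0.0002, -0.0007, 0.0004] mm 15.0 deg 0.0
19.85 [563.3 294.9  98.5] [[-0.001, -0.224, 0.975], [-0.001, 0.975, 0.224], [-1.0, -0.001, -0.001]] [-0.242  0.764 -0.48   1.588  0.422  0.896 -0.65 ] [ 0.3 -0.1 -1.9]
b14c scale 3.6363636363636362
```

View pics/b14c.png

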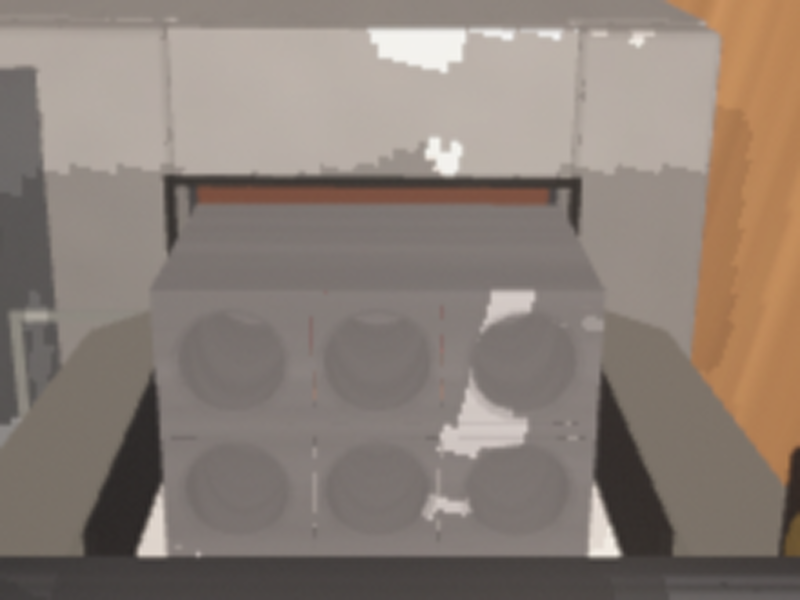

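Call:
{"method": "step_arm", "body": {
  "deltas": [
    [1,0,0,-0.001,0,0,0],
    [1,0,0,-0.001,0,0,0],
    [1,0.003,0,-0.001,0,0,0],
    [1,0.005,0,-0.001,0,0,0],
    [1,0.006,0,-0.001,0,0,0]
  ]
}}

```text
time: 20.35
ee_pos: [562.1, 294.3, 91.8]
eef_rot: [[-0.002, -0.224, 0.975], [-0.001, 0.975, 0.224], [-1.0, -0.001, -0.002]]
contact_force: [0.2, 0.4, -2.6]
grip_width: 63.8
```

Call:
{"method": "step_arm", "body": {
  "deltas": [
    [1,0.001,0,0,0,0,0],
    [1,0.001,0,0,0,0,0]
  ]
}}

```text
time: 20.55
ee_pos: [562.2, 294.4, 91.0]
eef_rot: [[-0.001, -0.224, 0.975], [-0.001, 0.975, 0.224], [-1.0, -0.001, -0.002]]
contact_force: [-0.1, -0.7, -2.7]
grip_width: 63.8
```

```bash
python3 goal.py T 563 294.4 83.6 12.95 0 0; python3 snap.py wrist b15; python3 -c "
from h import *
p=pickle.load(open('b15.pkl','rb'));crop(p,'b15c',180,160,400,325)"
```

```text
t 20.55 tcp [562.2 294.4  91. ] goal [563.  294.4  83.6] q [-0.24  0.77 -0.48  1.6   0.43  0.88 -0.66] F [-0.1 -0.7 -2.7] w 63.8
delta m [0.0074, -0.0002, 0.0008] rot [-0.0002, -0.0017, 0.0008] mm 7.0 deg 0.1
20.6 [562.2 294.5  91.1] [[-0.001, -0.224, 0.975], [-0.001, 0.975, 0.224], [-1.0, -0.001, -0.001]] [-0.245  0.771 -0.476  1.596  0.427  0.881 -0.655] [-0.5 -0.1 -1.2]
b15c scale 3.6363636363636362
```

View pics/b15c.png

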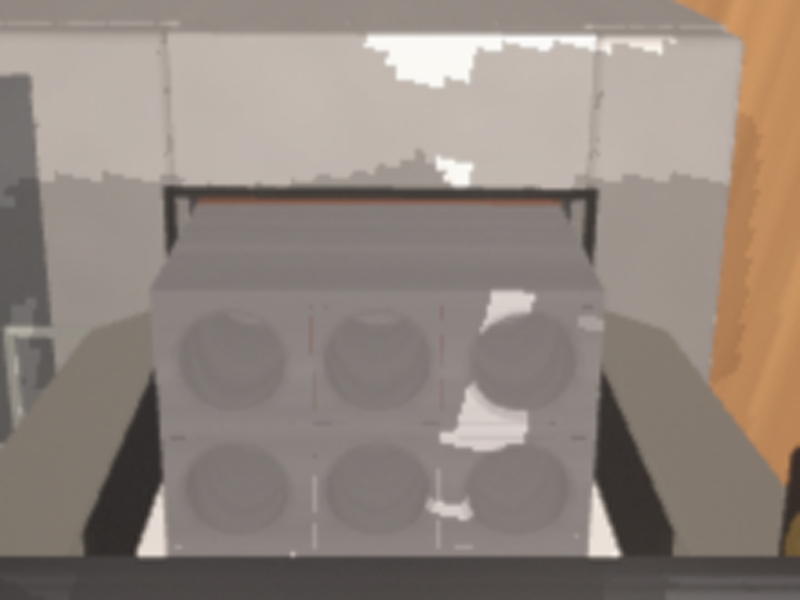

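Call:
{"method": "step_arm", "body": {
  "deltas": [
    [1,0.001,0,0.0003,0,0,0],
    [1,0.002,0,0.0003,0,0,0],
    [1,0.003,0,0.0003,0,0,0],
    [1,0.004,0,0.0003,0,0,0],
    [1,0.005,0,0.0003,0,0,0]
  ]
}}

```text
time: 21.1
ee_pos: [562.5, 294.5, 86.1]
eef_rot: [[-0.001, -0.224, 0.975], [-0.001, 0.975, 0.224], [-1.0, -0.001, -0.001]]
contact_force: [-0.5, 0.3, -2.3]
grip_width: 63.9
```

Call:
{"method": "step_arm", "body": {
  "deltas": [
    [1,0.001,0,0,0,0,0],
    [1,0.001,0,0,0,0,0]
  ]
}}

```text
time: 21.3
ee_pos: [562.4, 294.5, 85.0]
eef_rot: [[-0.001, -0.224, 0.975], [-0.001, 0.975, 0.224], [-1.0, -0.001, -0.002]]
contact_force: [-0.2, 0.2, -2.8]
grip_width: 63.5
```

Call:
{"method": "step_arm", "body": {
  "deltas": [
    [1,0.001,0,0,0,0,0],
    [1,0.001,0,0,0,0,0]
  ]
}}

```text
time: 21.5
ee_pos: [562.5, 294.5, 84.1]
eef_rot: [[-0.001, -0.224, 0.975], [-0.001, 0.975, 0.224], [-1.0, -0.001, -0.001]]
contact_force: [-1.0, 0.1, -2.3]
grip_width: 63.6
```

Call:
{"method": "step_arm", "body": {
  "deltas": [
    [1,0.0006,0,0,0,0,0],
    [1,0.0006,0,0,0,0,0]
  ]
}}

```text
time: 21.7
ee_pos: [562.6, 294.6, 83.7]
eef_rot: [[-0.001, -0.224, 0.975], [-0.001, 0.975, 0.224], [-1.0, -0.001, -0.001]]
contact_force: [-0.1, -0.4, -1.7]
grip_width: 63.8
```

Call:
{"method": "step_arm", "body": {
  "deltas": [
    [1,0.0006,0,0,0,0,0],
    [1,0.0006,0,0,0,0,0]
  ]
}}

```text
time: 21.9
ee_pos: [562.6, 294.6, 83.7]
eef_rot: [[-0.001, -0.224, 0.975], [-0.001, 0.975, 0.224], [-1.0, -0.001, -0.001]]
contact_force: [-0.6, -1.1, 2.8]
grip_width: 63.8
```

Call:
{"method": "step_arm", "body": {
  "deltas": [
    [0,0,0,0,0,0,0],
    [0,0,0,0,0,0,0],
    [0,0,0,0,0,0,0],
    [0,0,0,0,0,0,0]
  ]
}}

```text
time: 22.3
ee_pos: [562.6, 294.7, 83.0]
eef_rot: [[-0.001, -0.224, 0.975], [-0.001, 0.975, 0.224], [-1.0, -0.001, -0.001]]
contact_force: [0.0, 0.2, 0.0]
grip_width: 90.0
```

Call:
{"method": "step_arm", "body": {
  "deltas": [
    [0,-0.02,0,0,0,0,0],
    [0,-0.06,0,0,0,0,0],
    [0,-0.11,0,0,0,0,0],
    [0,-0.15,0,0,0,0,0],
    [0,-0.15,0,0,0,0,0]
  ]
}}

```text
time: 22.8
ee_pos: [565.4, 297.7, 240.2]
eef_rot: [[0.01, -0.224, 0.975], [0.007, 0.975, 0.224], [-1.0, 0.004, 0.012]]
contact_force: [-0.5, -0.2, -0.5]
grip_width: 93.2
```

```bash
python3 snap.py wrist b16; python3 -c "
from h import *
p=pickle.load(open('b16.pkl','rb'));crop(p,'b16c',100,80,420,320)"
```

```text
22.85 [564.  296.2 236.6] [[0.005, -0.224, 0.975], [0.003, 0.975, 0.224], [-1.0, 0.002, 0.006]] [-0.214  0.625 -0.541  1.434  0.334  1.168 -0.574] [-0.  -0.  -0.8]
b16c scale 2.5
```

View pics/b16c.png

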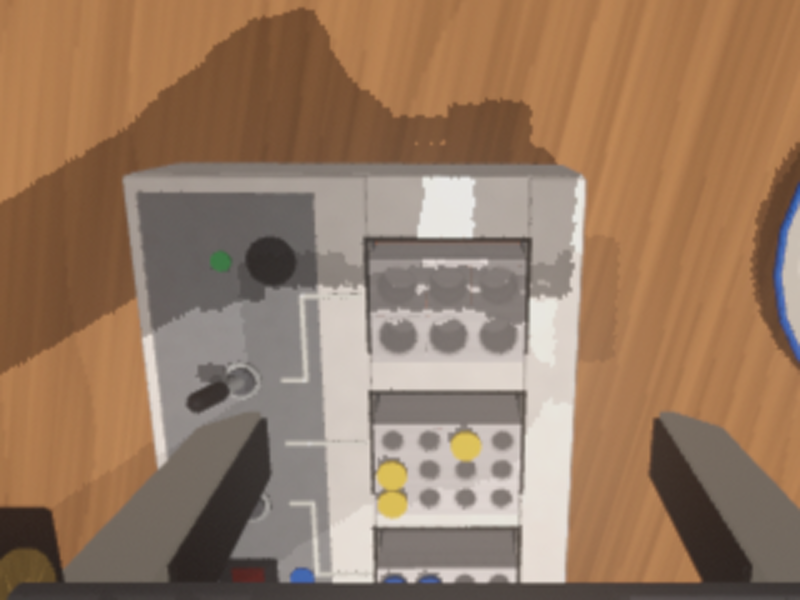

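```bash
python3 goal.py T 429.8 222.7 150 12.95 0 0
```

```text
t 22.85 tcp [564.  296.2 236.6] goal [429.8 222.7 150. ] q [-0.21  0.63 -0.54  1.43  0.33  1.17 -0.57] F [-0.  -0.  -0.8] w 92.7
delta m [0.0857, -0.0418, -0.1478] rot [-0.0003, 0.0058, -0.0018] mm 176.0 deg 0.3
```

Call:
{"method": "step_arm", "body": {
  "deltas": [
    [1,0.0,-0.01,-0.04,0,0,0],
    [1,0.01,-0.025,-0.085,0,0.005,0],
    [1,0.04,-0.035,-0.125,0,0.005,0],
    [1,0.08,-0.042,-0.148,0,0.005,0],
    [1,0.086,-0.042,-0.148,0,0.005,0]
  ],
  "newtons": 20
}}

```text
time: 23.35
ee_pos: [419.7, 214.5, 142.2]
eef_rot: [[-0.02, -0.226, 0.974], [-0.013, 0.974, 0.225], [-1.0, -0.008, -0.023]]
contact_force: [-0.1, -0.6, 0.9]
grip_width: 57.6
```

Call:
{"method": "step_arm", "body": {
  "deltas": [
    [1,0,0,0,0,0,0],
    [1,0,0,0,0,0,0],
    [1,0,0,0,0,0,0]
  ]
}}

```text
time: 23.65
ee_pos: [429.6, 221.9, 148.1]
eef_rot: [[-0.003, -0.223, 0.975], [0.0, 0.975, 0.223], [-1.0, 0.001, -0.003]]
contact_force: [0.6, -0.3, -0.3]
grip_width: 33.8
```

```bash
python3 snap.py wrist b17;python3 goal.py T 429.8 222.7 99 12.95 0 0;  python3 snap.py scene b17s; python3 -c "
from h import *
p=pickle.load(open('b17s.pkl','rb'));crop(p,'b17sc',290,150,430,255)"
```

```text
23.7 [429.4 221.8 148.1] [[-0.004, -0.224, 0.975], [-0.0, 0.975, 0.224], [-1.0, 0.001, -0.003]] [-0.15   0.504 -0.537  1.968  0.361  0.767 -0.67 ] [-0.8 -0.6 -0.4]
t 23.7 tcp [429.4 221.8 148.1] goal [429.8 222.7  99. ] q [-0.15  0.5  -0.54  1.97  0.36  0.77 -0.67] F [-0.8 -0.6 -0.4] w 30.1
delta m [0.0491, 0.0008, 0.0008] rot [-0.0006, -0.0035, -0.0008] mm 49.0 deg 0.2
23.75 [429.1 221.5 148. ] [[-0.004, -0.224, 0.975], [-0.0, 0.975, 0.224], [-1.0, 0.0, -0.004]] [-0.15   0.504 -0.537  1.969  0.361  0.767 -0.671] [-0.5  0.5  0.1]
b17sc scale 5.714285714285714
```

View pics/b17.png

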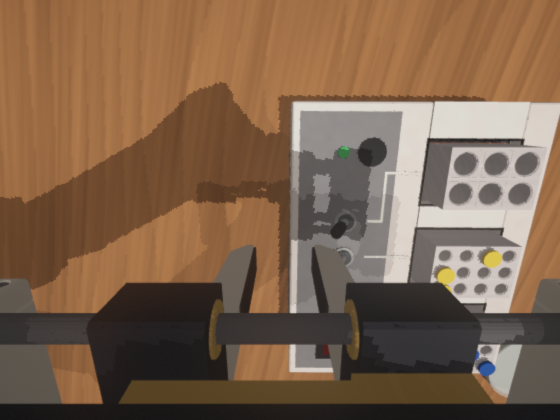

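View pics/b17sc.png

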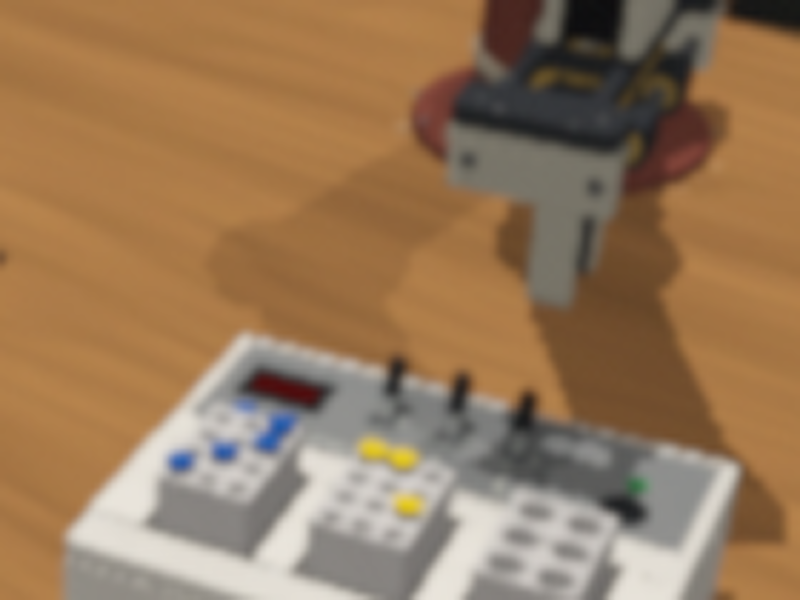

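Call:
{"method": "step_arm", "body": {
  "deltas": [
    [1,0,0,0,0,0,0],
    [1,0,0,0,0,0,0],
    [1,0,0,0,0,0,0],
    [1,0.025,0.001,0,0,0,0],
    [1,0.049,0.001,0,0,0,0]
  ]
}}

```text
time: 24.25
ee_pos: [428.0, 221.8, 98.3]
eef_rot: [[-0.004, -0.224, 0.975], [-0.001, 0.975, 0.224], [-1.0, 0.0, -0.004]]
contact_force: [-0.7, 0.2, 0.7]
grip_width: 0.3
```

```bash
python3 - <<'E'
from h import *
q=np.load('heater.npy');p=pickle.load(open('b17.pkl','rb'));c,s=np.cos(q[2]),np.sin(q[2])
for y in (32,0,-32):
  for x,z in ((-55,80),(-67,107)): print(y,x,proj(p,[q[0]+c*x-s*y,q[1]+s*x+c*y,z]).round(0))
R=p['state']['eef_rot'];t=p['state']['ee_pos']
print('tcp',proj(p,t).round(0))
E
python3 goal.py T 429.8 222.7 99 12.95 0 0; python3 snap.py wrist b18
```

```text
32 -55 [[344. 221.]]
32 -67 [[335. 232.]]
0 -55 [[342. 256.]]
0 -67 [[333. 271.]]
-32 -55 [[340. 289.]]
-32 -67 [[331. 307.]]
tcp [[282. 257.]]
t 24.25 tcp [428.  221.8  98.3] goal [429.8 222.7  99. ] q [-0.2   0.58 -0.48  2.02  0.43  0.65 -0.74] F [-0.7  0.2  0.7] w 0.3
delta m [-0.0007, 0.0004, 0.002] rot [-0.0005, -0.0039, -0.0] mm 2.0 deg 0.2
24.3 [425.5 220.1  94.8] [[-0.011, -0.224, 0.975], [-0.005, 0.975, 0.224], [-1.0, -0.002, -0.012]] [-0.196  0.582 -0.48   2.026  0.431  0.645 -0.736] [-0.9 -0.4 -2.2]
```

View pics/b18.png

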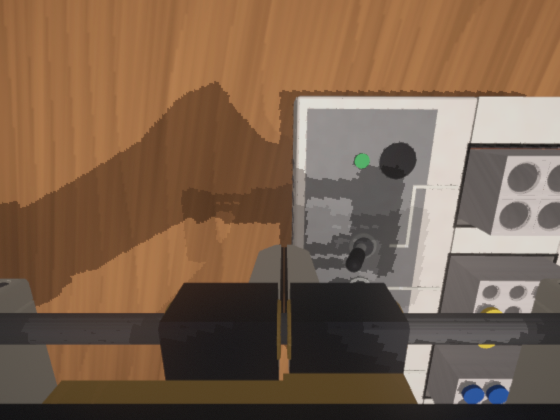

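Call:
{"method": "step_arm", "body": {
  "deltas": [
    [1,0,0,0.005,0,-0.003,0],
    [1,0,0,0.01,0,-0.003,0],
    [1,0,0,0.015,0,-0.003,0],
    [1,0,0,0.02,0,-0.003,0],
    [1,0,0,0.024,0,-0.003,0]
  ]
}}

```text
time: 24.8
ee_pos: [450.8, 226.8, 98.7]
eef_rot: [[-0.003, -0.223, 0.975], [-0.002, 0.975, 0.223], [-1.0, -0.001, -0.004]]
contact_force: [-2.1, -0.2, 1.7]
grip_width: 0.3
```

```bash
python3 snap.py scene b19; python3 goal.py T 429.8 222.7 99 12.95 0 0; python3 -c "
from h import *
p=pickle.load(open('b19.pkl','rb'));crop(p,'b19c',320,170,420,245)"
```

```text
24.85 [451.4 226.9  98.5] [[-0.003, -0.223, 0.975], [-0.001, 0.975, 0.223], [-1.0, -0.001, -0.003]] [-0.187  0.602 -0.483  1.961  0.429  0.683 -0.712] [-0.3 -0.5 -0.6]
t 24.85 tcp [451.4 226.9  98.5] goal [429.8 222.7  99. ] q [-0.19  0.6  -0.48  1.96  0.43  0.68 -0.71] F [-0.3 -0.5 -0.6] w 0.7
delta m [-0.0005, 0.0007, -0.022] rot [-0.0008, -0.0029, 0.0006] mm 22.0 deg 0.2
b19c scale 8.0
```

View pics/b19c.png

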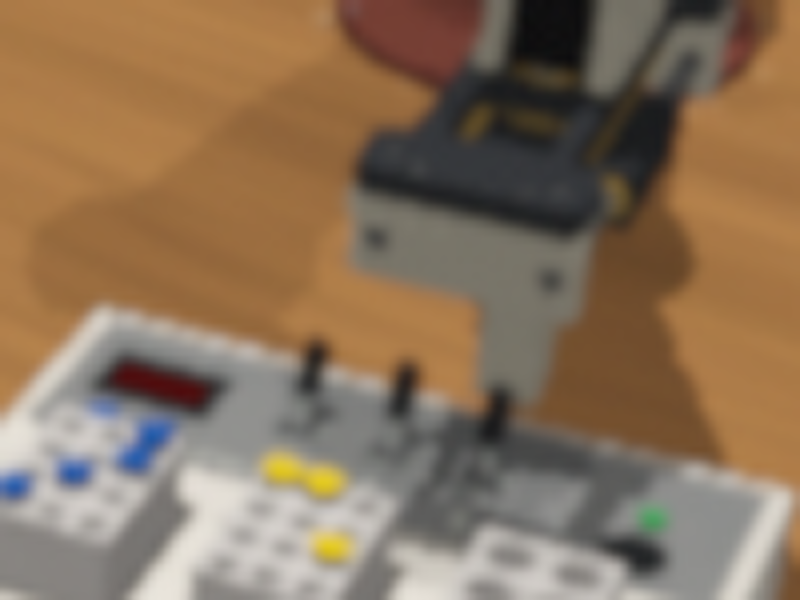

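Call:
{"method": "step_arm", "body": {
  "deltas": [
    [1,0,0.0005,0.003,0,-0.002,0],
    [1,0,0.0005,0.006,0,-0.002,0],
    [1,0,0.0005,0.009,0,-0.002,0],
    [1,0,0.0005,0.012,0,-0.002,0]
  ]
}}

```text
time: 25.25
ee_pos: [462.5, 230.1, 98.1]
eef_rot: [[-0.001, -0.224, 0.975], [-0.001, 0.975, 0.224], [-1.0, -0.001, -0.001]]
contact_force: [-1.0, -1.0, 1.8]
grip_width: 0.2
```

```bash
python3 snap.py scene b20; python3 goal.py T 429.8 222.7 99 12.95 0 0; python3 -c "
from h import *
p=pickle.load(open('b20.pkl','rb'));crop(p,'b20c',320,170,420,245)"
```

```text
25.3 [463.1 230.3  98.1] [[-0.0, -0.224, 0.975], [-0.0, 0.975, 0.224], [-1.0, -0.0, -0.0]] [-0.186  0.616 -0.482  1.931  0.43   0.697 -0.702] [-0.1 -0.8 -0.4]
t 25.3 tcp [463.1 230.3  98.1] goal [429.8 222.7  99. ] q [-0.19  0.62 -0.48  1.93  0.43  0.7  -0.7 ] F [-0.1 -0.8 -0.4] w 0.5
delta m [-0.0009, 0.0001, -0.0342] rot [-0.0005, -0.0004, 0.0003] mm 34.0 deg 0.0
b20c scale 8.0
```

View pics/b20c.png

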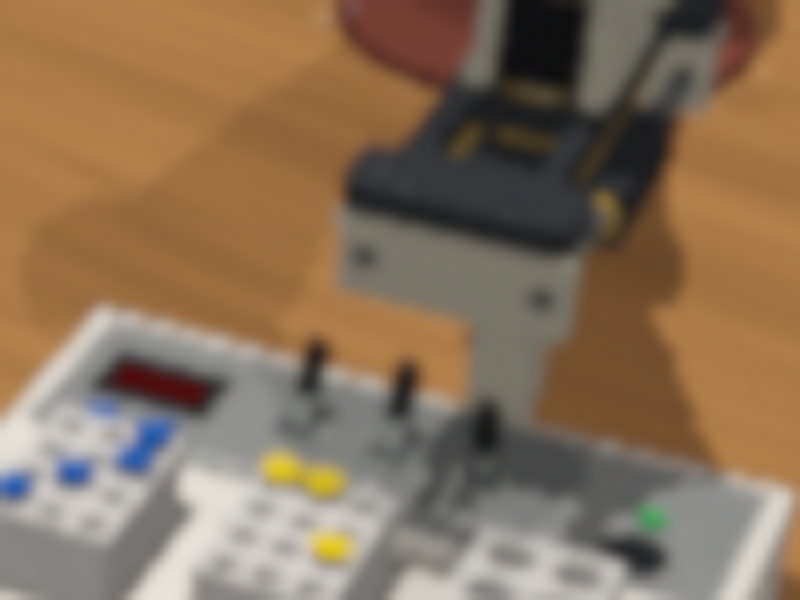

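Call:
{"method": "step_arm", "body": {
  "deltas": [
    [1,0,0,0.002,0,0,0],
    [1,0,0,0.004,0,0,0],
    [1,0,0,0.006,0,0,0]
  ]
}}

```text
time: 25.6
ee_pos: [468.1, 231.3, 97.9]
eef_rot: [[-0.001, -0.224, 0.975], [-0.001, 0.975, 0.224], [-1.0, -0.001, -0.002]]
contact_force: [-1.4, 0.8, -0.8]
grip_width: 0.6
```

Call:
{"method": "step_arm", "body": {
  "deltas": [
    [1,0,0,0.002,0,0,0],
    [1,0,0,0.002,0,0,0]
  ]
}}

```text
time: 25.8
ee_pos: [470.3, 231.7, 97.9]
eef_rot: [[-0.001, -0.224, 0.975], [-0.001, 0.975, 0.224], [-1.0, -0.001, -0.001]]
contact_force: [-0.2, 0.2, -0.1]
grip_width: 0.6
```

Call:
{"method": "step_arm", "body": {
  "deltas": [
    [1,0,0,0.002,0,0,0],
    [1,0,0,0.002,0,0,0]
  ]
}}

```text
time: 26.0
ee_pos: [471.8, 232.0, 97.9]
eef_rot: [[-0.002, -0.224, 0.975], [-0.001, 0.975, 0.224], [-1.0, -0.001, -0.002]]
contact_force: [-1.2, 0.2, 0.5]
grip_width: 0.7
```

Call:
{"method": "step_arm", "body": {
  "deltas": [
    [1,0,0,0.002,0,0,0],
    [1,0,0,0.002,0,0,0]
  ]
}}

```text
time: 26.2
ee_pos: [472.1, 232.1, 97.7]
eef_rot: [[-0.005, -0.224, 0.975], [-0.003, 0.975, 0.224], [-1.0, -0.002, -0.005]]
contact_force: [-4.9, -2.0, 2.2]
grip_width: 1.0
```

```bash
python3 snap.py scene b21; python3 -c "
from h import *
p=pickle.load(open('b21.pkl','rb'));crop(p,'b21c',320,170,420,245)"
```

```text
26.25 [472.1 232.1  97.7] [[-0.005, -0.224, 0.974], [-0.003, 0.975, 0.224], [-1.0, -0.002, -0.005]] [-0.184  0.629 -0.483  1.903  0.428  0.718 -0.691] [-4.6 -1.   0.3]
b21c scale 8.0
```

View pics/b21c.png

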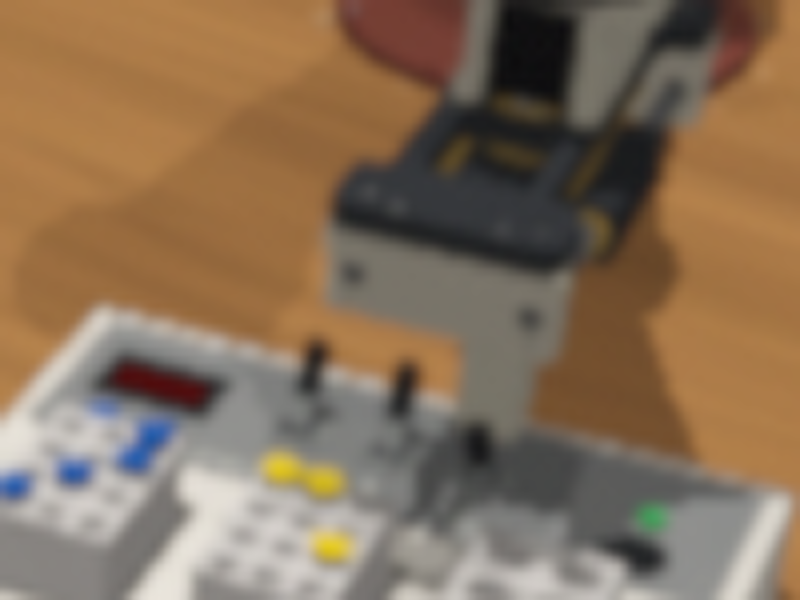

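Call:
{"method": "step_arm", "body": {
  "deltas": [
    [1,0,0,0.001,0,0,0],
    [1,0,0,0.0015,0,0,0],
    [1,0,0,0.0015,0,0,0]
  ]
}}

```text
time: 26.55
ee_pos: [472.3, 232.1, 97.6]
eef_rot: [[-0.007, -0.225, 0.974], [-0.004, 0.974, 0.225], [-1.0, -0.002, -0.008]]
contact_force: [-6.4, -0.9, 3.0]
grip_width: 0.5
```

Call:
{"method": "step_arm", "body": {
  "deltas": [
    [1,0,0,-0.01,0,0,0],
    [1,-0.01,0,-0.035,0,0,0],
    [1,-0.05,0,-0.04,0,0,0],
    [1,-0.1,0,-0.04,0,0,0],
    [1,-0.15,0,-0.04,0,0,0]
  ]
}}

```text
time: 27.05
ee_pos: [437.1, 224.3, 250.1]
eef_rot: [[0.002, -0.224, 0.975], [0.0, 0.975, 0.224], [-1.0, -0.0, 0.001]]
contact_force: [1.4, 0.3, -0.9]
grip_width: 0.8
```

Call:
{"method": "step_arm", "body": {
  "deltas": [
    [1,0,0,0,0,0,0],
    [1,0,0,0,0,0,0]
  ]
}}

```text
time: 27.25
ee_pos: [438.0, 224.5, 249.5]
eef_rot: [[0.004, -0.223, 0.975], [0.001, 0.975, 0.223], [-1.0, -0.0, 0.005]]
contact_force: [-0.4, -0.7, -0.3]
grip_width: 0.3
```

```bash
python3 snap.py scene b22;python3 snap.py wrist b23;python3 snap.py side b24; python3 -c "
from h import *
p=pickle.load(open('b22.pkl','rb'));crop(p,'b22c',295,195,425,293)
p=pickle.load(open('b24.pkl','rb'));crop(p,'b24c',160,140,360,290)"
```

```text
27.3 [437.  223.8 248. ] [[0.001, -0.223, 0.975], [-0.001, 0.975, 0.223], [-1.0, -0.001, 0.0]] [-0.086  0.389 -0.606  1.815  0.259  1.016 -0.57 ] [ 0.1 -0.   0.1]
27.35 [436.4 223.4 247.1] [[-0.002, -0.223, 0.975], [-0.002, 0.975, 0.223], [-1.0, -0.002, -0.002]] [-0.087  0.391 -0.606  1.816  0.258  1.017 -0.569] [-0.1  0.  -1. ]
27.4 [436.1 223.4 246.7] [[-0.003, -0.224, 0.975], [-0.002, 0.975, 0.224], [-1.0, -0.002, -0.003]] [-0.087  0.391 -0.606  1.816  0.258  1.017 -0.569] [ 0.2  0.6 -0.7]
b22c scale 6.122448979591836
b24c scale 4.0
```

View pics/b22c.png

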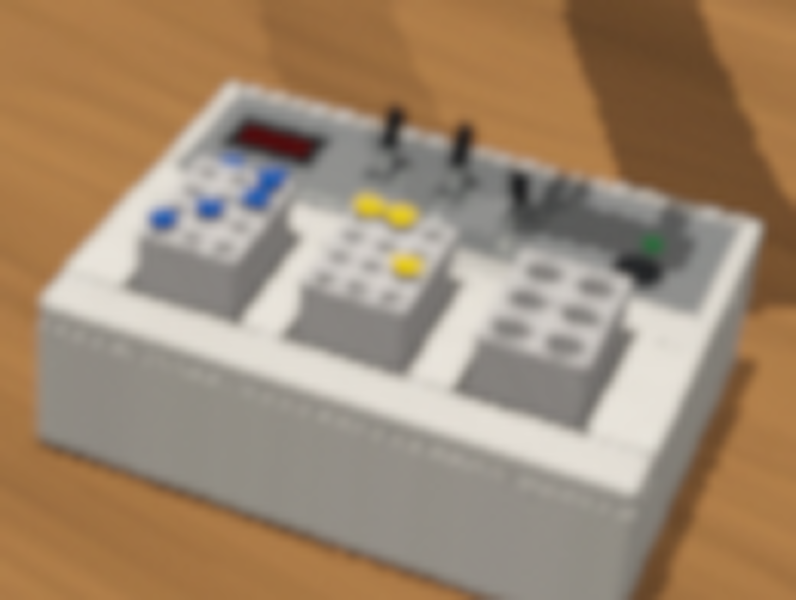

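View pics/b23.png

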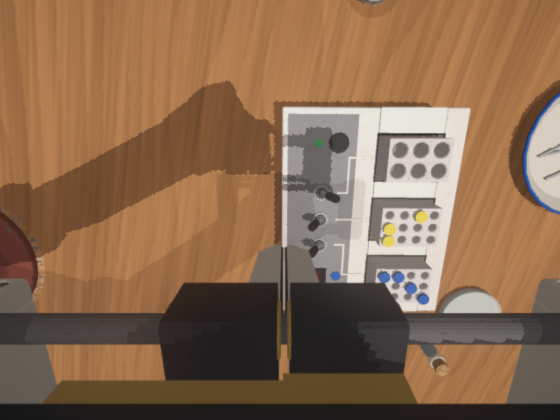

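View pics/b24c.png

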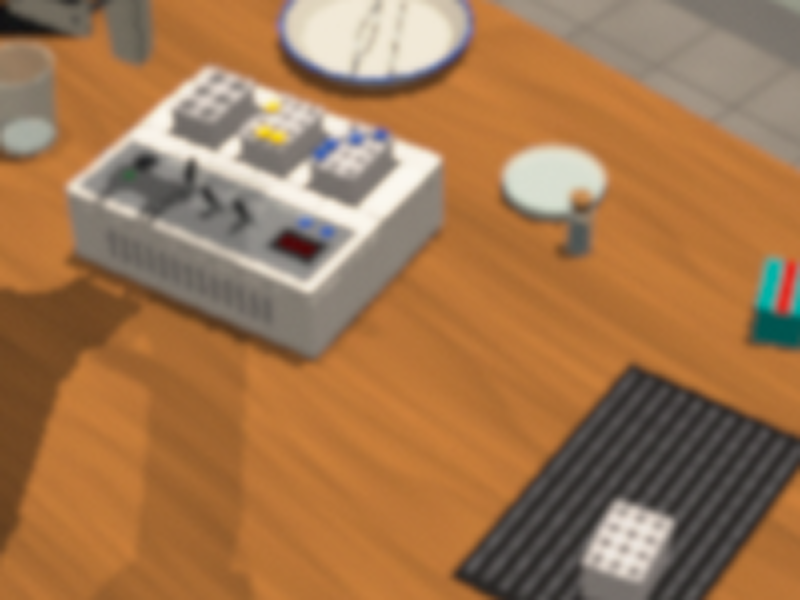

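Run:
```python
from h import *
q=np.load('heater.npy');p=pickle.load(open('b23.pkl','rb'));c,s=np.cos(q[2]),np.sin(q[2])
W=lambda x,y,z:[q[0]+c*x-s*y,q[1]+s*x+c*y,z]
crop(p,'b23c',280,100,480,250)
for a in (.5,.6,.7,.78,.84): print(a,((proj(p,W(-55+30*np.sin(a-.42),32,80+30*np.cos(a-.42)))-[280,100])*4).round(0))
print('middle off',((proj(p,W(-55-12.2,0,107.4))-[280,100])*4).round(0))
for dx,dy in ((-32,22),(32,22),(32,-22),(-32,-22)): print('top',[((proj(p,W(q[3]+dx,72+dy,z))-[280,100])*4).round(0).tolist() for z in (108,)])
```

```text
b23c scale 4.0
0.5 [[183. 397.]]
0.6 [[194. 396.]]
0.7 [[205. 396.]]
0.78 [[213. 395.]]
0.84 [[219. 394.]]
middle off [[124. 508.]]
top [[[440.0, 154.0]]]
top [[[696.0, 154.0]]]
top [[[668.0, 328.0]]]
top [[[422.0, 328.0]]]
```

View pics/b23c.png

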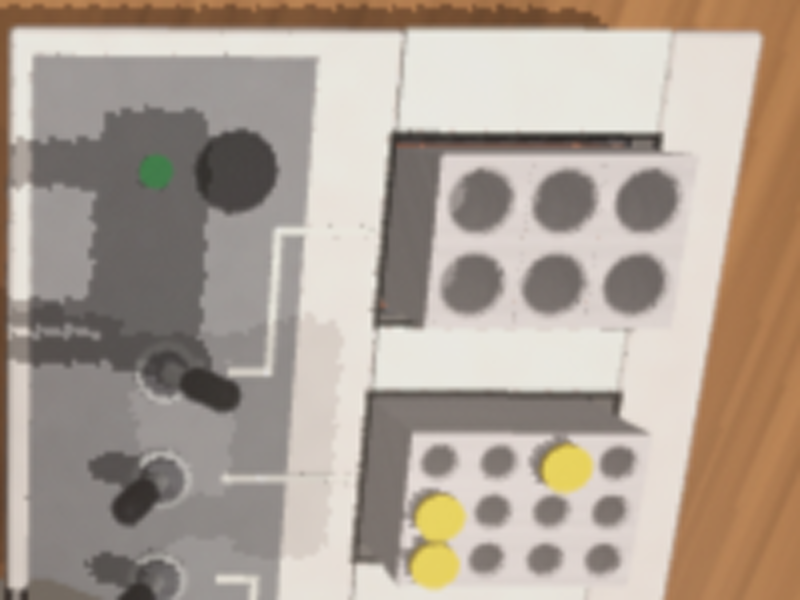

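```bash
python3 -c "
from bench import bot
print(bot.hand_in())"
```

```text
the job is handed in; nothing more can be done
None
```

The heater block is now wells up in the empty left bay, and the left toggle is fully on. The job was handed in at about 27.4 s.

I turned the block in two 90° steps on the bare desk, then regripped it from above. I lowered it into the bay with wrist-camera corrections until I felt light contact, let go, and pushed the toggle to its stop with closed fingers.

**Last checks before handing in:**
- **Block seating:** the top corners I could check matched the projection for a block lying flat on the plate, with its top at 108 mm. It touched down with the gripper tip at 83.7 mm, against 83.6 mm predicted.
- **Left toggle:** its tip matched the projected position for 0.84 rad, and the push force rose to about 6 N at the stop.
- **Other toggles:** both still lean to off.
- **Everything else:** the spare block, the two loaded blocks, the vial and the petri dish looked undisturbed. I only glanced at the beaker and did not recheck the reagent bottle after the last moves.
- **Arm:** clear of everything, with contact force near zero.

No check failed. While I centred the block over the bay, the camera-based corrections and the measured arm position disagreed by 1 to 3 mm. I re-centred by image before insertion and felt no side contact.

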